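# Show the solar-cell plates to the viewer one by one

## Task

Take the dust cap off the viewer's window and set it on the round rubber mat; then, in order of the number of black cell strips on them (fewest first; two or three plates are there), tip each plate up out of its tight pocket by pressing down its edge nearest the robot, lift it by its sides, hold it level and still over the window, centred, with its underside at the height of the two pointer tips for 3 seconds, and lay it gently, flat and square, in the middle of a bay of the tray that is still free. When all plates are in the tray, press the tipped-up pocket floors back down level and put the cap back, centred over the window. Drop no plate, and leave the plate already in the tray and the other things on the bench where they are.

Things in the scene. Friction and masses are not known exactly. Their poses are not given: they have to be found in the camera images.
- plate1: white flat carrier plate 100 x 60 x 8 mm (x, y, z), about 90 g, with one black cell strip along x on its top face; may be absent. Origin: centre of its underside. At the start it lies level in one of the three pockets, x axis along the nest's x axis, top flush with the nest's rim.
- plate2: white flat carrier plate 100 x 60 x 8 mm (x, y, z), about 90 g, with two black cell strips along x on its top face; may be absent. Origin: centre of its underside. At the start it lies level in one of the three pockets, x axis along the nest's x axis, top flush with the nest's rim.
- plate3: white flat carrier plate 100 x 60 x 8 mm (x, y, z), about 90 g, with three black cell strips along x on its top face; may be absent. Origin: centre of its underside. At the start it lies level in one of the three pockets, x axis along the nest's x axis, top flush with the nest's rim.
- nest: fixed black block 122 x 238 x 34 mm, x axis away from the robot; origin: centre of underside. Three pockets 63 mm wide at y = 78, 0, -78 mm: 34 mm high walls at the sides (15 mm thick between pockets) and far end, near end open; 1.5 mm gap beside a plate, no room for fingers. A plate in it is centred at x = 0, underside at 26 mm. Each floor is a rocker that tips: see the joints
- rocker1 (a joint): tilt of the floor of the left pocket (y = 78 mm in the nest), 40 mm wide: 0 level, 0.42 rad tipped, far end up; friction holds it. Hinge along y at the plate's underside, 35 mm from its near edge. Press that edge (4 to 8 N, 9 mm down at 14 mm from it): the far end rises clear of the walls, sides free to grip. Press the empty floor's far end, 26 mm past the hinge, to level it
- rocker2 (a joint): tilt of the floor of the middle pocket (y = 0 mm in the nest), 40 mm wide: 0 level, 0.42 rad tipped, far end up; friction holds it. Hinge along y at the plate's underside, 35 mm from its near edge. Press that edge (4 to 8 N, 9 mm down at 14 mm from it): the far end rises clear of the walls, sides free to grip. Press the empty floor's far end, 26 mm past the hinge, to level it
- rocker3 (a joint): tilt of the floor of the right pocket (y = -78 mm in the nest), 40 mm wide: 0 level, 0.42 rad tipped, far end up; friction holds it. Hinge along y at the plate's underside, 35 mm from its near edge. Press that edge (4 to 8 N, 9 mm down at 14 mm from it): the far end rises clear of the walls, sides free to grip. Press the empty floor's far end, 26 mm past the hinge, to level it
- viewer: fixed white viewer box 130 x 180 x 50 mm with a round glass window 68 mm across in the middle of its top (50 mm above the table) and, at 80 mm to either side along its y axis, a thin dark post (8 mm) with a pointer towards the middle, 65 mm above the top, the pointers' ends 66 mm from the middle; origin: centre of its underside
- view_mark (a point): the marked viewing point: midway between the two pointer tips, 65 mm above the centre of the window (115 mm above the table); the centre of a plate's underside belongs here
- cap: loose black dust cap: disc 84 mm across, 12 mm high, with an upright round knob 22 mm across and 28 mm high on its middle (40 mm in all), 150 g; origin: centre of its underside. At the start it stands over the window
- mat: fixed round black rubber mat, 112 mm across, 2 mm thick, on the table; origin: centre of its underside
- tray: fixed dark steel result tray 248 x 212 mm, floor 6 mm above the table; three cross rails along y (5 mm thick, tops 14 mm above the table) at x = -121, 0 and 121 mm bound two rows of bays 116 mm long; a white line at y = 0 parts the bays of a row; no walls at the sides. Origin: centre of its underside
- bay1 (a point): centre of bay 1 on the tray floor (far row, left): the centre of the underside of a plate lying there. Bays of a row are 106 mm apart
- bay2 (a point): centre of bay 2 on the tray floor (far row, right): the centre of the underside of a plate lying there. Bays of a row are 106 mm apart
- bay3 (a point): centre of bay 3 on the tray floor (near row, left): the centre of the underside of a plate lying there. Bays of a row are 106 mm apart
- bay4 (a point): centre of bay 4 on the tray floor (near row, right): the centre of the underside of a plate lying there. Bays of a row are 106 mm apart
- done1: plate of earlier work, blank white, 100 x 60 x 8 mm, lying in bay 1 if present (only one of done1 to done4 is present); stays there. Origin: centre of its underside
- done2: plate of earlier work, blank white, 100 x 60 x 8 mm, lying in bay 2 if present (only one of done1 to done4 is present); stays there. Origin: centre of its underside
- done3: plate of earlier work, blank white, 100 x 60 x 8 mm, lying in bay 3 if present (only one of done1 to done4 is present); stays there. Origin: centre of its underside
- done4: plate of earlier work, blank white, 100 x 60 x 8 mm, lying in bay 4 if present (only one of done1 to done4 is present); stays there. Origin: centre of its underside
- optic_post: bystander: loose steel post, 24 mm across, 75 mm high; origin: underside
- screw_jar: bystander: loose closed jar, 48 mm across, 60 mm high; origin: underside
- wood_block: bystander: loose wooden block 100 x 60 x 25 mm
- lens_ring: bystander: loose black ring 52 mm across, 12 mm high
There are look-alikes about, which are no part of the job. What is shaped like the plate3 but green is not meant. Several things have the shape of the cap; the one meant has the colours described above.

How it is judged (in metres and radians):
On the way, in this order (a step that is already met when the one before it is completed fails the run):
1. the dust cap is off the viewer, set down upright on the mat and let go (centre within 35 mm of the mat's) (horizontal distance between cap and mat below 0.035 m and height (world z) of cap below 0.012 m and angle between cap's own z axis and vertical below 0.1 rad and contact force between the fingers and cap below 0.1 N), for 0.2 s.
2. the plate with one strip is held level and still at the viewing mark for 2.5 s, the window clear (underside's centre within 22 mm sideways and 15 mm in height, tilt under 0.17 rad) (horizontal distance between plate1 and view_mark below 0.022 m and z of plate1 in the frame of view_mark between -0.015 and 0.015 m and angle between plate1's own z axis and vertical below 0.17 rad and linear speed of plate1 below 0.03 m/s and horizontal distance between cap and plate1 above 0.08 m), for 2.5 s.
3. the plate with two strips is held level and still at the viewing mark for 2.5 s, the window clear (underside's centre within 22 mm sideways and 15 mm in height, tilt under 0.17 rad) (horizontal distance between plate2 and view_mark below 0.022 m and z of plate2 in the frame of view_mark between -0.015 and 0.015 m and angle between plate2's own z axis and vertical below 0.17 rad and linear speed of plate2 below 0.03 m/s and horizontal distance between cap and plate2 above 0.08 m), for 2.5 s.
4. the plate with three strips is held level and still at the viewing mark for 2.5 s, the window clear (underside's centre within 22 mm sideways and 15 mm in height, tilt under 0.17 rad) (horizontal distance between plate3 and view_mark below 0.022 m and z of plate3 in the frame of view_mark between -0.015 and 0.015 m and angle between plate3's own z axis and vertical below 0.17 rad and linear speed of plate3 below 0.03 m/s and horizontal distance between cap and plate3 above 0.08 m), for 2.5 s.
5. all plates lie flat in bays of the tray, released ((horizontal distance between plate1 and bay1 below 0.02 m or horizontal distance between plate1 and bay2 below 0.02 m or horizontal distance between plate1 and bay3 below 0.02 m or horizontal distance between plate1 and bay4 below 0.02 m) and z of each of plate1, plate2, plate3 in the frame of tray below 0.01 m and angle between each of plate1, plate2, plate3's own z axis and vertical below 0.06 rad and angle between the x axis of each of plate1, plate2, plate3 and the x axis of tray, either way round below 0.2 rad and linear speed of each of plate1, plate2, plate3 below 0.02 m/s and contact force between the fingers and plate1 below 0.1 N and (horizontal distance between plate2 and bay1 below 0.02 m or horizontal distance between plate2 and bay2 below 0.02 m or horizontal distance between plate2 and bay3 below 0.02 m or horizontal distance between plate2 and bay4 below 0.02 m) and contact force between the fingers and plate2 below 0.1 N and (horizontal distance between plate3 and bay1 below 0.02 m or horizontal distance between plate3 and bay2 below 0.02 m or horizontal distance between plate3 and bay3 below 0.02 m or horizontal distance between plate3 and bay4 below 0.02 m) and contact force between the fingers and plate3 below 0.1 N), for 0.2 s.
At the end, for the whole second after the job is handed in: Every plate present lies flat (tilt under 0.06 rad) on the tray floor, its centre within 20 mm of a bay's centre and square to the tray within 0.2 rad, one per bay; the pocket floors are level (under 0.08 rad); the cap stands over the window, within 15 mm of its centre; all released and at rest (all of step 5 and value of joint each of rocker1, rocker2, rocker3 below 0.08 rad and horizontal distance between cap and view_mark below 0.015 m and z of cap in the frame of view_mark between -0.071 and -0.059 m and angle between cap's own z axis and vertical below 0.08 rad and linear speed of cap below 0.02 m/s and contact force between the fingers and cap below 0.1 N); the robot touches nothing.
It fails at once if a plate is dropped from more than about 30 mm ((contact force between the fingers and plate1 below 0.1 N and linear speed of plate1 above 0.8 m/s) or (contact force between the fingers and plate2 below 0.1 N and linear speed of plate2 above 0.8 m/s) or (contact force between the fingers and plate3 below 0.1 N and linear speed of plate3 above 0.8 m/s)).
It fails at once if the plate lying in the tray from earlier work is shifted by more than 15 mm (distance of any of done1, done2, done3, done4 from where it was at the start of the episode above 0.015 m).
It fails at once if a bystander is shifted by more than 40 mm (distance of any of optic_post, screw_jar, wood_block, lens_ring from where it was at the start of the episode above 0.04 m).
Of plate1, plate2, plate3 only 2 to 3 are there at a start; the rules pass over those that are not, and their reading is None.
Of done1, done2, done3, done4 only 1 to 1 are there at a start; the rules pass over those that are not, and their reading is None.
At some moment in a run one of cap may be knocked a few centimetres aside while the robot is not near it.
It also fails if it takes over 210 s, if anything falls off the work surface, if the arm or the gripper's body presses on something with over 40 N, if the wrist force passes 120 N, or if a joint passes its speed limit or range.

## Robot

A 6-joint arm with a two-finger parallel gripper is mounted at the origin on the work surface. World frame = base frame: x ahead of the robot, y to its left, z up, the work surface at z = 0. Lengths are in m, angles in degrees, forces in N, time in s.
With the tool pointing down it reaches from about 0.375 to 0.9 m from the base axis. Payload 3.1 kg.
Tool frame: the origin (TCP) lies on the centre line of the jaws, within the pads' length; the fingertips stand 17 mm ahead of it and the grasp point (between the pads) lies 2 mm behind it; z points along the fingers, y is the line along which they close (so a half turn about z gives the same grasp; the last joint's range is limited). The gripper opens to 87 mm and grips with 3 to 60 N. Pads are 19 mm wide; open, the fingers measure 117 mm over their backs; the gripper's body (75 mm by 190 mm) begins 51 mm behind the grasp point.
Start: joints at [-79.67, 30.224, 82.088, -0, 67.689, -10.227], TCP at [0.219, -0.585, 0.24] pointing down, gripper open.
Joint ranges: [-176.69, 176.69], [-43.24, 126.21], [12.49, 139.97], [-82, 262], [0, 151.66], [-163.58, 163.58]. Speed limits (degrees/s): [159.86, 159.86, 180, 180, 180, 180].

## Interface

Orientations are given as a 3x3 rotation matrix whose columns are the frame's x, y, z axes.
In Python, from rig import bot, imaging, finder gives the robot as it stands. The module is installed in compiled form; this text tells all that it offers.
- The arm moves only by the tool play_rows, never from a script. Its argument "motion" is a list that holds one entry, the list of rows, each a list of 6 numbers: the shift along the tool's x, y, z in parts of the range, where 1.0 means 500 mm, then the turn, a rotation vector about the tool's x, y, z in normalised numbers (1 is pi/2 rad). In form: [[[dx, dy, dz, wx, wy, wz], ...]]. A call has 1 to 8 rows; each row is the pose to reach, as a shift and turn from the pose commanded when the call began, along the tool's axes at that moment; what a row does not reach only later rows make up. A row lasts 1/12 s, in which the tool goes at most 41.7 mm and 7.16 degrees, less where a joint would pass 70% of its speed; a pose out of reach is approached as far as the arm can. A shift or turn number past 1, either way, is cut back to 1. A call with a gripper value outside its range is refused whole. "fingers" is the finger opening in m, from 0 to 0.087, set as the call begins (left out, the last holds). The fingers move at their own pace and stop on an object; the grip force is fixed at half the most. Time passes only in rows, so rows that repeat a pose let the fingers close. It gives the time, the measured TCP pose, the force, the opening and the grip force at its end, in the units of the state.
- bot.read_state(): the state, without advancing time (a new reading comes with each control period).
- imaging.capture(name): name is "side" or "top" or "wrist"; returns a dict with "frame" (384x512x3 uint8, red, green, blue), "camera_matrix" (3x3 intrinsics, pixels), "k1" (the pictures are not rectified: a ray, as slopes to the right and down, at radius r is drawn at 1 + k1 r^2 times it, then the intrinsics apply), "R" (3x3) and "t" (3): a world point X has camera coordinates R X + t. Camera axes: x right, y down, z forward; pixel columns grow to the right and rows downward; lengths in m; the calibration is good to about 2 mm. A picture is of the moment at which its call begins. There is no depth.
- bot.hand_in(): hands the job in; it is judged then, once.
Trained networks look in the newest picture that a camera, given by its name, has taken for a name from the list of things; names that differ only in an ending like _2 or _b are one class to them, and where a whole thing is asked for, a point or a joint stands for the part that bears it (a point fixed in the world has none). Each returns a list of dicts, best first, with "confidence" (0 to 1); they miss things now and then, are a little off and sometimes report something else, mostly with a low value. They report only what shows in the picture. A call takes as long as a camera call. They do not tell look-alikes from the thing itself.
- finder.recognise(camera, name): "at" ([x, y, z] in m, in world coordinates, good to about 4 mm: the middle of the surface that is visible of it).
- finder.outline_of(camera, name): "pixels" (384x512 bool, what is visible of it).
The state is a dict: "time_s": time; "joint_positions": joint angles; "qvel": joint speeds; "tau": joint torques, N m; "position": TCP position; "tcp_rot": TCP orientation; "force": force on the tool from outside, world axes, zero at the start; "moment": the same for the moment, N m; "opening": opening from 0.0 (shut) to 1.0 (fully open); "grasp_force": force on a finger pad.
Only numpy, scipy, OpenCV 4.12 (cv2) and the standard library are available. Lean on these libraries where they do the work, as an engineer would, in place of code of your own. Each camera call takes 0.05 s, during which the arm holds its last target. There are 200 camera calls.

## Working session

There is one attempt and no reset: what is moved stays moved. The work goes in short steps, Python scripts to look and compute and a tool call to move; the robot and the scene stay as the last step left them, time stands still between calls to the robot, and variables do not carry over. Pictures are saved under pics/ and viewed, at most 16 in all, crops included, and the job is handed in when it is done.

Besides the shell and the picture viewer there is one more tool, called after ">>>" as name(argument=value, ...), one argument or row to a line, values as JSON. play_rows: Moves the arm, as the interface text tells. Its arguments: {"type":"object","properties":{"motion":{"type":"array"},"fingers":{"type":"number"}},"required":["motion"]}

```bash
mkdir -p pics; cat > h.py <<'E'
import numpy as np, cv2
from rig import bot, imaging, finder
def cap(c,save=None):
    d=imaging.capture(c)
    if save: cv2.imwrite(f'pics/{save}.png',cv2.cvtColor(d['frame'],cv2.COLOR_RGB2BGR))
    return d
def ray(d,px,z):
    "pixel -> world point on plane z"
    K=np.array(d['camera_matrix'],float);R=np.array(d['R']);t=np.array(d['t'])
    u=cv2.undistortPoints(np.array(px,float).reshape(-1,1,2),K,np.array([d['k1'],0,0,0,0.])).reshape(-1,2)
    r=np.c_[u,np.ones(len(u))]@R; o=-R.T@t
    return o+r*((z-o[2])/r[:,2])[:,None]
def proj(d,X):
    return cv2.projectPoints(np.array(X,float).reshape(-1,1,3),cv2.Rodrigues(np.array(d['R'],float))[0],np.array(d['t'],float),np.array(d['camera_matrix'],float),np.array([d['k1'],0,0,0,0.]))[0].reshape(-1,2)
def tool(dst):
    "world displacement to current tool axes"
    s=bot.read_state(); return np.array(s['tcp_rot']).T@(np.array(dst)-np.array(s['position']))
E
python3 - <<'E'
from h import *
np.set_printoptions(precision=4,suppress=True)
for c in ('top','side'):
    d=cap(c,c+'0'); print(c,-np.array(d['R']).T@d['t'])
    for n in 'plate1 plate2 plate3 nest viewer cap mat tray done1 optic_post screw_jar wood_block lens_ring'.split():
        r=finder.recognise(c,n)
        print(n,[(round(x['confidence'],2),np.round(x['at'],3).tolist(),proj(d,x['at']).round().astype(int).tolist()) for x in r[:4]])
s=bot.read_state();print(s)
E
```

```text
top [0.3504 0.0137 1.1473]
plate1 [(0.91, [0.71, 0.014, 0.009], [[248, 131]]), (0.86, [0.511, -0.11, 0.036], [[297, 203]]), (0.84, [0.516, -0.035, 0.031], [[268, 202]]), (0.78, [0.348, -0.054, 0.01], [[276, 268]])]
plate2 [(0.91, [0.71, 0.014, 0.009], [[248, 131]]), (0.86, [0.511, -0.11, 0.036], [[297, 203]]), (0.84, [0.516, -0.035, 0.031], [[268, 202]]), (0.78, [0.348, -0.054, 0.01], [[276, 268]])]
plate3 [(0.91, [0.71, 0.014, 0.009], [[248, 131]]), (0.86, [0.511, -0.11, 0.036], [[297, 203]]), (0.84, [0.516, -0.035, 0.031], [[268, 202]]), (0.78, [0.348, -0.054, 0.01], [[276, 268]])]
nest [(0.67, [0.393, 0.123, 0.015], [[206, 251]]), (0.59, [0.508, -0.029, 0.036], [[265, 205]])]
viewer [(0.87, [0.558, -0.305, 0.052], [[374, 184]]), (0.41, [0.393, 0.126, 0.012], [[205, 251]])]
cap [(0.73, [0.703, -0.283, 0.012], [[358, 134]]), (0.62, [0.401, -0.376, 0.013], [[400, 246]]), (0.6, [0.56, -0.302, 0.063], [[374, 182]])]
mat [(0.9, [0.404, -0.248, 0.005], [[350, 246]]), (0.73, [0.517, -0.031, 0.033], [[266, 201]]), (0.16, [0.393, 0.123, 0.011], [[206, 251]])]
tray [(0.82, [0.489, 0.291, 0.0
[... 1790 characters left out ...]
g [(0.62, [0.482, 0.303, 0.005], [[203, 315]]), (0.51, [0.394, 0.127, 0.012], [[292, 276]]), (0.17, [0.684, -0.095, 0.035], [[244, 187]])]
{'time_s': 1.4, 'joint_positions': array([-79.6703,  30.2255,  82.088 ,  -0.002 ,  67.6903, -10.2267]), 'qvel': array([ 0.0792, -0.088 ,  0.0322,  0.1338, -0.009 ,  0.0643]), 'tau': array([  0.0006, -44.0013, -17.6979,   0.0633,   0.0504,  -0.    ]), 'position': array([ 0.2195, -0.5852,  0.2395]), 'tcp_rot': array([[ 0.9363,  0.3511, -0.    ],
       [ 0.3511, -0.9363,  0.0001],
       [-0.    , -0.0001, -1.    ]]), 'force': array([-0.4894, -0.6605,  0.6049]), 'moment': array([ 0.0026, -0.0204, -0.0138]), 'grasp_force': 0.0, 'opening': 1.0016832512410803}
```

```bash
python3 - <<'E'
import cv2
a=cv2.imread('pics/top0.png'); cv2.imwrite('pics/topcrop.png',cv2.resize(a[90:300,70:450],(800,442),interpolation=cv2.INTER_CUBIC))
b=cv2.imread('pics/side0.png'); cv2.imwrite('pics/sidecrop.png',cv2.resize(b[130:384,90:430],(800,598),interpolation=cv2.INTER_CUBIC))
E
```

```text
(no output)
```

View pics/topcrop.png

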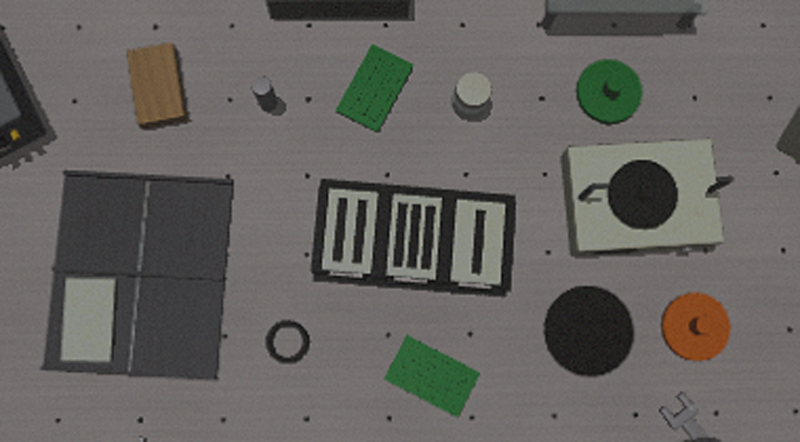

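View pics/sidecrop.png

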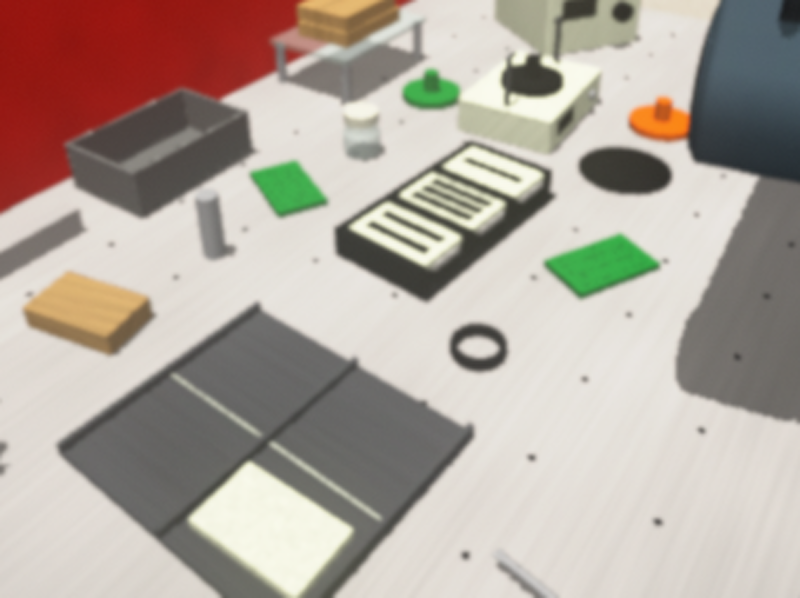

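The top view crop shows three caps: the black one on the viewer at px (375,182), a green one at (358,134) and an orange one at (400,246). The black one is meant, since it has the colour described and stands over the window. The plates are two-strip left (236,201), three-strip middle (267,203) and one-strip right (297,205). The green plates are look-alikes. The done plate is in bay 3, so bays 1, 2 and 4 are free.

```bash
cat > meas.py <<'E'
from h import *
np.set_printoptions(precision=4,suppress=True)
def rect(w):
    (c,s,a)=cv2.minAreaRect((w[:,:2]*1000).astype(np.float32)); b=cv2.boxPoints((c,s,a))
    e=b[1]-b[0]; f=b[2]-b[1]; x=e if abs(e[0])>abs(f[0]) else f; x=x*np.sign(x[0])
    return np.array(c)/1000,s,np.degrees(np.arctan2(x[1],x[0]))
def blob(d,m,seed=None):
    n,l,st,ce=cv2.connectedComponentsWithStats(m.astype(np.uint8))
    i=l[seed[1],seed[0]] if seed else 1+st[1:,4].argmax()
    return max(cv2.findContours((l==i).astype(np.uint8),cv2.RETR_EXTERNAL,cv2.CHAIN_APPROX_NONE)[0],key=len).reshape(-1,2)
E
python3 - <<'E'
from meas import *
d=cap('top')
for n,z in (('plate1',.034),('viewer',.05),('tray',.006),('done1',.014),('nest',.034),('mat',.002),('cap',.012)):
    for r in finder.outline_of('top',n)[:4]:
        m=r['pixels']; p=blob(d,m); 
        for zz in ([z,.062] if n=='cap' else [z]):
            c,s,a=rect(ray(d,p,zz)); print(n,round(r['confidence'],2),p.mean(0).round(),c,np.round(s,1),round(a,2))
E
```

```text
plate1 0.79 [297. 205.] [ 0.5075 -0.1086] [60.5 97.7] -5.55
plate1 0.63 [266. 202.] [ 0.5155 -0.0309] [ 64.  101.3] -4.84
plate1 0.61 [236. 199.] [0.5233 0.0459] [ 61.1 101.4] -5.17
plate1 0.58 [247. 132.] [0.7032 0.0157] [ 60.6 100.8] -27.83
viewer 0.68 [376. 183.] [ 0.5605 -0.3184] [135.2 210.4] 2.92
tray 0.65 [136. 221.] [0.4759 0.3081] [216.  251.1] -3.25
tray 0.6 [376. 183.] [ 0.5694 -0.3302] [144.7 215.7] 1.74
done1 0.87 [112. 242.] [0.4193 0.3643] [63.5 94.2] -0.26
nest 0.6 [266. 203.] [ 0.5144 -0.0311] [241.1 125.3] -5.32
nest 0.22 [135. 221.] [0.4732 0.2998] [212.3 247.2] -3.57
mat 0.92 [349. 247.] [ 0.4012 -0.2467] [107.6 108.1] -0.81
cap 0.97 [400. 245.] [ 0.4044 -0.3765] [84.2 77.3] -3.33
cap 0.97 [400. 245.] [ 0.402  -0.3593] [80.5 73.9] -3.33
cap 0.91 [375. 183.] [ 0.5682 -0.3195] [86.9 89.7] 42.97
cap 0.91 [375. 183.] [ 0.5586 -0.3048] [83.1 85.7] 42.97
cap 0.69 [359. 133.] [ 0.7052 -0.284 ] [78.2 84.7] -20.37
cap 0.69 [359. 133.] [ 0.6895 -0.2709] [74.8 80.9] -20.37
cap 0.59 [135. 220.] [0.4762 0.3052] [213.1 248.8] -2.53
cap 0.59 [135. 220.] [0.4707 0.2924] [203.7 237.8] -2.53
```

Units first: shifts go in shares of 500 mm and turns go in shares of pi/2 rad. So 0.3 m / 0.5 = 0.6, -0.06 m / 0.5 = -0.12, 20.6 degrees / 90 = 0.2289.

>>> play_rows(
  motion=[
    [[0.08,-0.028,-0.04,0,0,0.0778],[0.16,-0.056,-0.08,0,0,0.1556],[0.24,-0.084,-0.12,0,0,0.2289],[0.32,-0.112,-0.12,0,0,0.2289],[0.4,-0.14,-0.12,0,0,0.2289],[0.48,-0.168,-0.12,0,0,0.2289],[0.56,-0.196,-0.12,0,0,0.2289],[0.6,-0.206,-0.12,0,0,0.2289]],
  ],
  fingers=0.05,
)

```text
time_s: 2.47
position: [0.4657, -0.3813, 0.2999]
tcp_rot: [[1.0, -0.0, 0.0], [-0.0, -1.0, 0.0], [0.0, -0.0, -1.0]]
force: [0.1, -0.0, -0.0]
opening: 0.586
grasp_force: 0.0
```

```bash
python3 - <<'E'
from meas import *
d=cap('wrist','w1'); print(np.array(d['R']),-np.array(d['R']).T@d['t'])
s=bot.read_state();print(s['position'],s['tcp_rot'],s['time_s'])
E
```

```text
[[-0.0004 -1.      0.0003]
 [-0.9603  0.0005  0.2788]
 [-0.2788 -0.0002 -0.9603]] [ 0.5418 -0.3806  0.4457]
[ 0.4711 -0.3766  0.3   ] [[ 1.      0.0048  0.0058]
 [ 0.0048 -1.      0.0037]
 [ 0.0059 -0.0037 -1.    ]] 2.5167
```

View pics/w1.png

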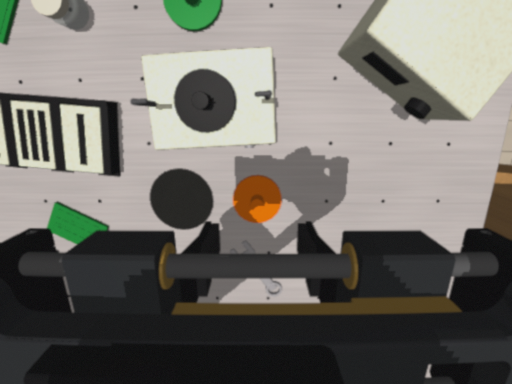

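The wrist picture shows the black cap on the viewer at px (204,100), the mat at (182,198) and the orange look-alike at (257,198).

```bash
python3 - <<'E'
from meas import *
d=cap('wrist','w2'); f=d['frame'].astype(int); g=f.sum(2)/3
m=(g>150)&(abs(f[...,0]-f[...,2])>8)
cv2.imwrite('pics/m.png',m*255)
def show(n,p,z):
    c,s,a=rect(ray(d,p,z)); print(n,p.mean(0).round(),c,np.round(s,1),round(a,2))
for n,z in (('viewer',.05),('mat',.002),('cap',.062),('plate1',.034),('nest',.034)):
    for r in finder.outline_of('wrist',n)[:3]: show(n,blob(d,r['pixels']),z)
K=(f[110:,:][:0].size)
print(f[60,180],f[140,200],f[80,150],f[120,120],f[40,240])
black=(g<60)
for sd,z in (((180,110),.062),((180,198),.002)):
    p=blob(d,black,sd); c,r=cv2.minEnclosingCircle((ray(d,p,z)[:,:2]*1000).astype(np.float32)); print(c,r,p.min(0),p.max(0))
s=bot.read_state();print(s['position'])
E
```

```text
viewer [211. 102.] [ 0.5617 -0.3023] [131.8 202.8] 2.6
mat [185. 202.] [ 0.4028 -0.2459] [109.4 110. ] 42.86
cap [260. 203.] [ 0.4222 -0.3784] [74.4 72.6] 0.34
cap [198.  13.] [ 0.67   -0.2967] [73.8 41.9] -0.54
plate1 [ 87. 142.] [ 0.5088 -0.1097] [ 61.8 102.3] -4.86
plate1 [ 39. 137.] [ 0.5165 -0.0321] [61.6 99.3] -6.31
plate1 [  5. 137.] [0.5204 0.0208] [ 22.2 100.7] -14.01
nest [ 63. 129.] [ 0.5167 -0.0716] [191.2 115.6] -5.73
nest [ 45. 172.] [ 0.464  -0.0313] [38.7  6.8] -5.61
[221 223 211] [222 224 206] [219 220 205] [18 20 20] [185 177 173]
(471.7626953125, -352.13165283203125) 419.84234619140625 [0 0] [511 254]
(21.763029098510742, -367.2633361816406) 603.1680297851562 [  0 173] [511 383]
[ 0.4632 -0.3844  0.2995][ WARN:0@1.456] global loadsave.cpp:1063 imwrite_ Unsupported depth image for selected encoder is fallbacked to CV_8U.
```

```bash
python3 - <<'E'
from meas import *
d=cap('wrist'); f=d['frame'].astype(int); g=f.sum(2)/3
m=((g>200)).astype(np.uint8); m[170:]=0
m=cv2.morphologyEx(m,cv2.MORPH_CLOSE,np.ones((3,3),np.uint8)); m=cv2.morphologyEx(m,cv2.MORPH_OPEN,np.ones((5,5),np.uint8))
m[:,:125]=0; m[:,300:]=0
p=blob(d,m); print('viewer top',p.min(0),p.max(0),rect(ray(d,p,.05)))
h=np.zeros_like(m); cv2.fillPoly(h,[cv2.convexHull(p.reshape(-1,1,2))],1)
b=((g<90)&(h>0)).astype(np.uint8); b=cv2.morphologyEx(b,cv2.MORPH_OPEN,np.ones((9,9),np.uint8)); q=blob(d,b)
w=ray(d,q,.062); e=cv2.fitEllipse((w[:,:2]*1000).astype(np.float32)); print('cap',q.min(0),q.max(0),e)
w=ray(d,q,.062); print(cv2.minEnclosingCircle((w[:,:2]*1000).astype(np.float32)))
r=finder.outline_of('wrist','mat')[0]; print('mat',cv2.fitEllipse((ray(d,blob(d,r['pixels']),.002)[:,:2]*1000).astype(np.float32)))
print(bot.read_state()['position'])
E
```

```text
viewer top [139  45] [271 146] (array([ 0.5643, -0.3122]), (126.654296875, 177.1049041748047), np.float32(2.9744377))
cap [173  68] [232 129] ((561.602294921875, -308.02471923828125), (79.55980682373047, 81.53169250488281), 172.09645080566406)
((561.6609497070312, -308.04217529296875), 41.424320220947266)
mat ((401.70416259765625, -246.75711059570312), (110.67908477783203, 111.80720520019531), 92.4995346069336)
[ 0.4631 -0.3845  0.2995]
```

In the tool's units: 0.13 m / 0.5 = 0.26, 0.098 m / 0.5 = 0.196.

>>> play_rows(
  motion=[
    [[0.066,-0.052,0,0,0,0],[0.132,-0.104,0.02,0,0,0],[0.196,-0.154,0.06,0,0,0],[0.196,-0.154,0.14,0,0,0],[0.196,-0.154,0.22,0,0,0],[0.196,-0.154,0.26,0,0,0],[0.196,-0.154,0.26,0,0,0],[0.196,-0.154,0.26,0,0,0]],
  ],
)

```text
time_s: 3.58
position: [0.5614, -0.3071, 0.1686]
tcp_rot: [[1.0, -0.002, -0.002], [-0.002, -1.0, 0.002], [-0.002, -0.002, -1.0]]
force: [0.8, 1.7, 0.4]
opening: 0.577
grasp_force: 0.0
```

```bash
python3 - <<'E'
from meas import *
d=cap('wrist','w3'); print(bot.read_state()['position'])
f=d['frame'].astype(int); g=f.sum(2)/3
for r in finder.recognise('wrist','cap')[:3]: print(r,proj(d,r['at']))
E
```

```text
[ 0.5625 -0.308   0.1704]
{'at': [0.5662, -0.309, 0.0575], 'confidence': 0.82} [[260.7513 190.1248]]
{'at': [0.7096, -0.285, 0.0106], 'confidence': 0.78} [[236.9845  43.2982]]
{'at': [0.4195, -0.3555, 0.0119], 'confidence': 0.77} [[295.6422 287.876 ]]
```

View pics/w3.png

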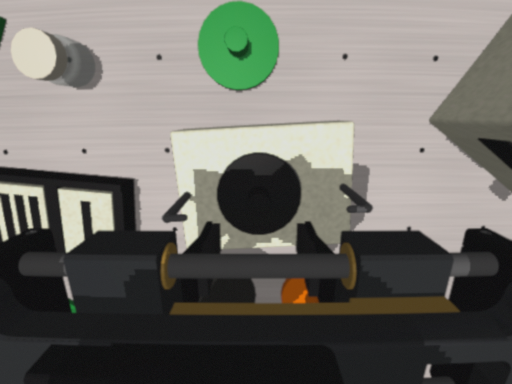

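The crop confirms the black cap at px (259,193) centred between the fingers; descending and gripping its knob.

In the tool's units: 0.086 m / 0.5 = 0.172, 0.08 m / 0.5 = 0.16.

>>> play_rows(
  motion=[
    [[0,0,0.06,0,0,0],[0,0,0.12,0,0,0],[0,0,0.16,0,0,0],[0,0,0.172,0,0,0],[0,0,0.172,0,0,0],[0,0,0.172,0,0,0]],
  ],
)

```text
time_s: 4.18
position: [0.5635, -0.3077, 0.0856]
tcp_rot: [[1.0, -0.001, 0.003], [-0.001, -1.0, -0.002], [0.003, 0.002, -1.0]]
force: [0.1, -0.6, 0.4]
opening: 0.577
grasp_force: 0.0
```

>>> play_rows(
  motion=[
    [[0,0,0,0,0,0],[0,0,0,0,0,0],[0,0,0,0,0,0],[0,0,0,0,0,0],[0,0,0,0,0,0],[0,0,0,0,0,0]],
  ],
  fingers=0.0,
)

```text
time_s: 4.68
position: [0.5625, -0.3067, 0.084]
tcp_rot: [[1.0, -0.001, 0.001], [-0.001, -1.0, -0.001], [0.001, 0.001, -1.0]]
force: [-0.3, 0.2, 2.2]
opening: 0.246
grasp_force: 30.0
```

>>> play_rows(
  motion=[
    [[0,0,-0.04,0,0,0],[0,0,-0.11,0,0,0],[0,0,-0.18,0,0,0],[-0.06,-0.024,-0.2,0,0,0],[-0.14,-0.052,-0.2,0,0,0],[-0.22,-0.082,-0.2,0,0,0],[-0.28,-0.104,-0.18,0,0,0],[-0.322,-0.12,-0.14,0,0,0]],
  ],
)

```text
time_s: 5.35
position: [0.3988, -0.2447, 0.1549]
tcp_rot: [[1.0, -0.001, 0.001], [-0.001, -1.0, -0.001], [0.001, 0.001, -1.0]]
force: [-0.0, -0.7, -2.1]
opening: 0.246
grasp_force: 30.0
```

In the tool's units: 0.117 m / 0.5 = 0.234, 0.114 m / 0.5 = 0.228.

>>> play_rows(
  motion=[
    [[0,0,0.06,0,0,0],[0,0,0.12,0,0,0],[0,0,0.17,0,0,0],[0,0,0.2,0,0,0],[0,0,0.22,0,0,0],[0,0,0.228,0,0,0],[0,0,0.234,0,0,0],[0,0,0.234,0,0,0]],
  ],
)

```text
time_s: 6.02
position: [0.4016, -0.2465, 0.0367]
tcp_rot: [[1.0, -0.001, 0.0], [-0.001, -1.0, -0.0], [0.0, 0.0, -1.0]]
force: [0.2, 0.3, -1.0]
opening: 0.242
grasp_force: 30.0
```

In the tool's units: 0.001 m / 0.5 = 0.002.

>>> play_rows(
  motion=[
    [[0,0,0.002,0,0,0],[0,0,0.002,0,0,0]],
  ],
)

```text
time_s: 6.18
position: [0.4018, -0.2467, 0.0363]
tcp_rot: [[1.0, -0.001, 0.001], [-0.001, -1.0, -0.001], [0.001, 0.001, -1.0]]
force: [-0.4, 0.1, -1.4]
opening: 0.243
grasp_force: 30.0
```

>>> play_rows(
  motion=[
    [[0,0,0,0,0,0],[0,0,0,0,0,0],[0,0,0,0,0,0],[0,0,0,0,0,0]],
  ],
  fingers=0.05,
)

```text
time_s: 6.52
position: [0.4015, -0.2465, 0.0359]
tcp_rot: [[1.0, -0.001, 0.001], [-0.001, -1.0, -0.001], [0.001, 0.001, -1.0]]
force: [-0.7, -0.3, 0.2]
opening: 0.466
grasp_force: 0.0
```

In the tool's units: -0.16 m / 0.5 = -0.32, -0.13 m / 0.5 = -0.26.

>>> play_rows(
  motion=[
    [[0,0,-0.04,0,0,0],[0,0,-0.1,0,0,0],[0,0,-0.18,0,0,0],[0,0,-0.26,0,0,0],[0,0,-0.32,0,0,0],[0,0,-0.32,0,0,0]],
  ],
)

```text
time_s: 7.02
position: [0.4041, -0.2489, 0.2013]
tcp_rot: [[1.0, -0.001, 0.009], [-0.0, -1.0, -0.009], [0.009, 0.009, -1.0]]
force: [0.3, -0.7, -0.4]
opening: 0.572
grasp_force: 0.0
```

```bash
python3 - <<'E'
from meas import *
d=cap('top','t2'); print(bot.read_state()['position'])
for r in finder.recognise('top','cap')[:4]: print(r,proj(d,r['at']))
d=cap('wrist')
for r in finder.recognise('wrist','cap')[:4]: print(r,proj(d,r['at']))
E
```

```text
[ 0.4029 -0.2478  0.1988]
{'at': [0.7031, -0.2822, 0.0118], 'confidence': 0.58} [[358.093  133.5452]]
{'at': [0.401, -0.2467, 0.0128], 'confidence': 0.85} [[258.1187 179.5123]]
{'at': [0.4128, -0.3748, 0.0125], 'confidence': 0.8} [[359.6818 170.2686]]
{'at': [0.4719, 0.0402, 0.0272], 'confidence': 0.43} [[ 15.1242 124.5854]]
```

In the tool's units: -0.218 m / 0.5 = -0.436, -0.05 m / 0.5 = -0.1, 5.3 degrees / 90 = 0.0589.

>>> play_rows(
  motion=[
    [[0.01,-0.07,-0.02,0,0,0.0222],[0.02,-0.15,-0.04,0,0,0.0444],[0.03,-0.23,-0.06,0,0,0.0589],[0.04,-0.31,-0.08,0,0,0.0589],[0.05,-0.39,-0.1,0,0,0.0589],[0.054,-0.436,-0.1,0,0,0.0589],[0.054,-0.436,-0.1,0,0,0.0589],[0.054,-0.436,-0.1,0,0,0.0589]],
  ],
  fingers=0.0,
)

```text
time_s: 7.88
position: [0.4275, -0.0271, 0.2441]
tcp_rot: [[0.996, -0.09, -0.004], [-0.09, -0.996, 0.001], [-0.004, -0.0, -1.0]]
force: [0.4, 0.1, 0.0]
opening: 0.06
grasp_force: 0.0
```

```bash
python3 - <<'E'
from meas import *
d=cap('wrist','w4'); f=d['frame'].astype(int); g=f.sum(2)/3; s=bot.read_state(); print(s['position'],s['tcp_rot'])
for n,z in (('plate1',.034),('nest',.034)):
    for r in finder.outline_of('wrist',n)[:4]: p=blob(d,r['pixels']); print(n,p.mean(0).round(),rect(ray(d,p,z)))
E
```

```text
[ 0.4278 -0.0282  0.2442] [[ 0.9958 -0.0917 -0.0031]
 [-0.0917 -0.9958  0.0005]
 [-0.0031 -0.0002 -1.    ]]
plate1 [317. 103.] (array([ 0.5095, -0.1087]), (62.814537048339844, 100.79199981689453), np.float32(-5.0120096))
plate1 [195. 102.] (array([0.5242, 0.0456]), (62.102783203125, 99.8594741821289), np.float32(-5.194185))
plate1 [256. 103.] (array([ 0.5162, -0.0318]), (60.173187255859375, 100.705810546875), np.float32(-5.2073364))
plate1 [278. 213.] (array([ 0.3617, -0.0509]), (92.39059448242188, 58.25787353515625), np.float32(-27.700445))
nest [256.  99.] (array([ 0.5183, -0.0317]), (244.4679718017578, 120.6054916381836), np.float32(-5.7075377))
nest [453.  53.] (array([ 0.5578, -0.285 ]), (128.09967041015625, 156.52040100097656), np.float32(1.3606807))
nest [ 56. 149.] (array([0.4767, 0.2555]), (150.98745727539062, 235.27525329589844), np.float32(-3.5913432))
```

View pics/w4.png

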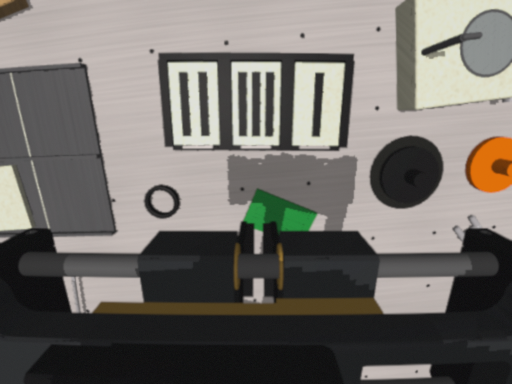

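In the tool's units: 0.182 m / 0.5 = 0.364, 0.165 m / 0.5 = 0.33.

>>> play_rows(
  motion=[
    [[0.02,0.036,0.06,0,0,0],[0.04,0.072,0.13,0,0,0],[0.06,0.108,0.2,0,0,0],[0.08,0.136,0.27,0,0,0],[0.088,0.146,0.33,0,0,0],[0.088,0.146,0.364,0,0,0],[0.088,0.146,0.364,0,0,0],[0.088,0.146,0.364,0,0,0]],
  ],
)

```text
time_s: 8.7
position: [0.4644, -0.1061, 0.0623]
tcp_rot: [[0.995, -0.096, -0.003], [-0.096, -0.995, 0.002], [-0.003, -0.001, -1.0]]
force: [0.2, 0.3, -0.6]
opening: 0.003
grasp_force: 0.0
```

In the tool's units: 0.015 m / 0.5 = 0.03, 0.003 m / 0.5 = 0.006.

>>> play_rows(
  motion=[
    [[0,0,0.006,0,0,0],[0,0,0.012,0,0,0],[0,0,0.018,0,0,0],[0,0,0.022,0,0,0],[0,0,0.026,0,0,0],[0,0,0.028,0,0,0],[0,0,0.03,0,0,0],[0,0,0.03,0,0,0]],
  ],
)

```text
time_s: 9.37
position: [0.4652, -0.105, 0.0489]
tcp_rot: [[0.996, -0.093, -0.0], [-0.093, -0.996, -0.0], [-0.0, 0.0, -1.0]]
force: [-0.9, 0.5, 4.7]
opening: 0.006
grasp_force: 2.2
```

>>> play_rows(
  motion=[
    [[0,0,0.002,0,0,0],[0,0,0.004,0,0,0],[0,0,0.006,0,0,0],[0,0,0.008,0,0,0],[0,0,0.01,0,0,0],[0,0,0.012,0,0,0],[0,0,0.012,0,0,0]],
  ],
)

```text
time_s: 9.95
position: [0.4646, -0.1049, 0.0425]
tcp_rot: [[0.996, -0.093, -0.002], [-0.093, -0.996, 0.001], [-0.002, -0.0, -1.0]]
force: [-2.8, -1.1, 3.6]
opening: 0.005
grasp_force: 2.6
```

In the tool's units: 0.002 m / 0.5 = 0.004, 0.001 m / 0.5 = 0.002.

>>> play_rows(
  motion=[
    [[0,0,0.002,0,0,0],[0,0,0.003,0,0,0],[0,0,0.004,0,0,0],[0,0,0.004,0,0,0]],
  ],
)

```text
time_s: 10.28
position: [0.4646, -0.1049, 0.0418]
tcp_rot: [[0.996, -0.093, -0.001], [-0.093, -0.996, 0.0], [-0.001, -0.0, -1.0]]
force: [-6.4, -1.6, 16.9]
opening: 0.008
grasp_force: 9.0
```

In the tool's units: -0.15 m / 0.5 = -0.3, -0.12 m / 0.5 = -0.24.

>>> play_rows(
  motion=[
    [[0,0,-0.02,0,0,0],[-0.02,0,-0.09,0,0,0],[-0.04,0,-0.16,0,0,0],[-0.04,0,-0.24,0,0,0],[-0.04,0,-0.3,0,0,0],[-0.04,0,-0.3,0,0,0],[-0.04,0,-0.3,0,0,0]],
  ],
  fingers=0.0,
)

```text
time_s: 10.87
position: [0.4474, -0.1039, 0.1924]
tcp_rot: [[0.996, -0.093, 0.006], [-0.093, -0.996, -0.003], [0.006, 0.002, -1.0]]
force: [-0.4, -1.1, -0.8]
opening: 0.011
grasp_force: 0.0
```

```bash
python3 - <<'E'
from meas import *
a=cap('wrist','w5'); s=bot.read_state(); print(s['position'])
b=cap('side','s5')
A=cv2.imread('pics/w5.png')[40:240,200:400]; B=cv2.imread('pics/s5.png')[150:280,220:380]
cv2.imwrite('pics/c5.png',np.hstack([cv2.resize(A,(400,400)),cv2.resize(B,(400,400))]))
E
```

```text
[ 0.4462 -0.1033  0.191 ]
```

View pics/c5.png

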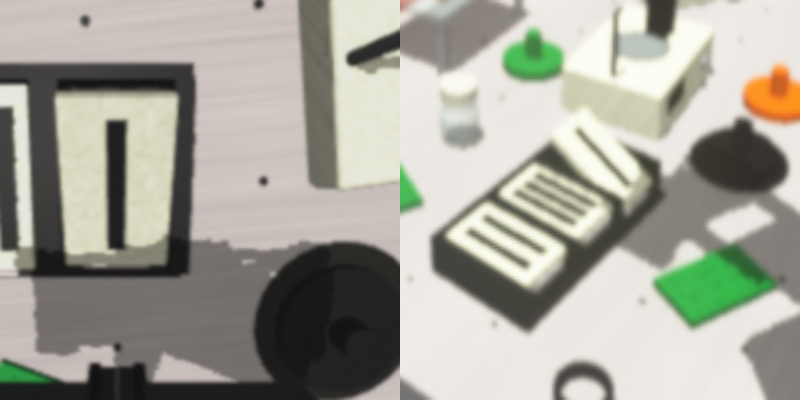

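The crop shows the one-strip plate tipped (wrist px (227,87) to (289,87) is its raised far edge). The other two are level.

```bash
cat > geo.py <<'E'
from meas import *
N=np.array([0.516,-0.0315,0]); yaw=np.radians(-5.3)
X=np.array([np.cos(yaw),np.sin(yaw),0]);Y=np.array([-np.sin(yaw),np.cos(yaw),0]);Z=np.array([0,0,1.])
def frame(th,yp):
    "plate centre underside, axes when tipped by th in pocket y=yp"
    ux=np.cos(th)*X+np.sin(th)*Z; uz=-np.sin(th)*X+np.cos(th)*Z
    H=N+Y*yp-0.015*X+.026*Z
    return H+.015*ux,ux,uz
E
python3 - <<'E'
from geo import *
d=cap('wrist')
for th in (0.36,.40,.42,.44):
    c,ux,uz=frame(th,-.078)
    print(th,proj(d,[c+a*ux+b*Y+.008*uz for a,b in((.05,.03),(.05,-.03),(-.05,.03),(-.05,-.03))]).round(1).tolist())
c,ux,uz=frame(.42,-.078); print(c,c+.025*ux, ux,uz)
E
```

```text
0.36 [[228.2, 83.6], [289.6, 83.5], [233.7, 170.6], [283.9, 170.6]]
0.4 [[228.0, 84.7], [289.8, 84.6], [233.8, 170.2], [283.8, 170.2]]
0.42 [[227.9, 85.3], [290.0, 85.2], [233.8, 170.0], [283.8, 169.9]]
0.44 [[227.8, 85.9], [290.1, 85.9], [233.9, 169.7], [283.7, 169.7]]
[ 0.5075 -0.109   0.0321] [ 0.5302 -0.1112  0.0423] [ 0.9092 -0.0843  0.4078] [-0.406   0.0377  0.9131]
```

In the tool's units: 0.08 m / 0.5 = 0.16, 0.06 m / 0.5 = 0.12, 24 degrees / 90 = 0.2667.

>>> play_rows(
  motion=[
    [[0.02,0,0,0,0.0556,0],[0.04,0,0.02,0,0.1111,0],[0.06,0,0.04,0,0.1667,0],[0.08,0,0.08,0,0.2222,0],[0.103,0,0.12,0,0.2667,0],[0.103,0,0.16,0,0.2667,0],[0.103,0,0.16,0,0.2667,0],[0.103,0,0.16,0,0.2667,0]],
  ],
  fingers=0.075,
)

```text
time_s: 11.68
position: [0.4972, -0.1061, 0.1123]
tcp_rot: [[0.911, -0.09, 0.403], [-0.085, -0.996, -0.03], [0.404, -0.007, -0.915]]
force: [1.3, -1.2, 1.1]
opening: 0.527
grasp_force: 0.0
```

```bash
python3 - <<'E'
from geo import *
s=bot.read_state(); print(s['position'],s['tcp_rot'],s['opening'])
print(tool([.5219,-.1104,.0561]))
cap('wrist','w6')
d=cap('side','s6'); B=cv2.imread('pics/s6.png')[90:250,200:400]; cv2.imwrite('pics/c6.png',cv2.resize(B,(750,600)))
E
```

```text
[ 0.4972 -0.1061  0.1123] [[ 0.9106 -0.0903  0.4033]
 [-0.0853 -0.9959 -0.0304]
 [ 0.4044 -0.0067 -0.9146]] 0.5273045235937924
[0.0001 0.0024 0.0615]
```

View pics/c6.png

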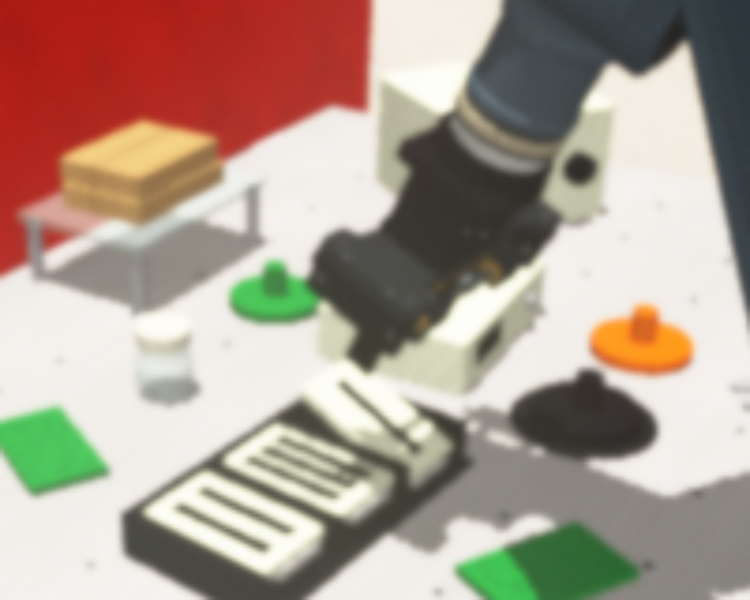

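In the tool's units: 0.05 m / 0.5 = 0.1, 0.0015 m / 0.5 = 0.003.

>>> play_rows(
  motion=[
    [[0,0,0,0,0,0],[0,0,0,0,0,0],[0,0.002,0,0,0,0],[0,0.003,0.02,0,0,0],[0,0.003,0.05,0,0,0],[0,0.003,0.08,0,0,0],[0,0.003,0.1,0,0,0],[0,0.003,0.1,0,0,0]],
  ],
)

```text
time_s: 12.45
position: [0.5193, -0.1095, 0.0684]
tcp_rot: [[0.909, -0.089, 0.407], [-0.084, -0.996, -0.03], [0.408, -0.007, -0.913]]
force: [0.0, 0.0, -0.2]
opening: 0.863
grasp_force: 0.0
```

>>> play_rows(
  motion=[
    [[0,0,0.004,0,0,0],[0,0,0.01,0,0,0],[0,0,0.016,0,0,0],[0,0,0.021,0,0,0],[0,0,0.021,0,0,0],[0,0,0.021,0,0,0]],
  ],
)

```text
time_s: 12.95
position: [0.5228, -0.1095, 0.06]
tcp_rot: [[0.909, -0.089, 0.407], [-0.084, -0.996, -0.031], [0.408, -0.006, -0.913]]
force: [-0.2, -0.2, -0.3]
opening: 0.869
grasp_force: 0.0
```

```bash
python3 - <<'E'
from geo import *
s=bot.read_state(); print(s['position'],s['tcp_rot'],s['opening'],s['force'])
print(tool([.5219,-.1104,.0561]))
E
```

```text
[ 0.5228 -0.1095  0.06  ] [[ 0.9089 -0.089   0.4073]
 [-0.0838 -0.996  -0.0308]
 [ 0.4084 -0.0061 -0.9128]] 0.8689152385476627 [-0.1939 -0.1899 -0.2992]
[-0.0023  0.001   0.0032]
```

In the tool's units: 0.003 m / 0.5 = 0.006, 0.001 m / 0.5 = 0.002.

>>> play_rows(
  motion=[
    [[0,0.002,0.003,0,0,0],[0,0.002,0.006,0,0,0],[0,0.002,0.006,0,0,0]],
  ],
)

```text
time_s: 13.2
position: [0.524, -0.1108, 0.0567]
tcp_rot: [[0.909, -0.089, 0.407], [-0.084, -0.996, -0.031], [0.408, -0.006, -0.913]]
force: [0.2, 0.8, -0.3]
opening: 0.861
grasp_force: 0.0
```

>>> play_rows(
  motion=[
    [[0,0,0,0,0,0],[0,0,0,0,0,0],[0,0,0,0,0,0],[0,0,0,0,0,0],[0,0,0,0,0,0]],
  ],
  fingers=0.0,
)

```text
time_s: 13.62
position: [0.5238, -0.1106, 0.0567]
tcp_rot: [[0.909, -0.089, 0.407], [-0.084, -0.996, -0.031], [0.408, -0.006, -0.913]]
force: [-0.6, 0.1, 0.8]
opening: 0.684
grasp_force: 30.0
```

In the tool's units: -0.121 m / 0.5 = -0.242, 0.041 m / 0.5 = 0.082, -24 degrees / 90 = -0.2667.

>>> play_rows(
  motion=[
    [[0,0,-0.01,0,0,0],[0,0,-0.03,0,0,0],[0,0,-0.06,0,0,0],[0.016,0,-0.1,0,0,0],[0.036,0,-0.15,0,-0.0556,0],[0.06,0,-0.2,0,-0.1222,0],[0.082,0,-0.242,0,-0.1889,0],[0.082,0,-0.242,0,-0.2667,0]],
  ],
)

```text
time_s: 14.28
position: [0.5242, -0.0917, 0.1429]
tcp_rot: [[0.938, -0.046, 0.343], [-0.07, -0.996, 0.057], [0.339, -0.078, -0.938]]
force: [1.2, 0.9, -1.4]
opening: 0.685
grasp_force: 30.0
```

```bash
python3 - <<'E'
from geo import *
s=bot.read_state(); print(s['position'],s['tcp_rot'],s['opening'],s['force'],s['grasp_force'])
print(tool([.589,-.311,.19]))
d=cap('side','s7'); B=cv2.imread('pics/s7.png')[90:250,200:400]; cv2.imwrite('pics/c7.png',cv2.resize(B,(750,600)))
E
```

```text
[ 0.5242 -0.0917  0.1429] [[ 0.9382 -0.046   0.3429]
 [-0.0698 -0.9959  0.0574]
 [ 0.3389 -0.0778 -0.9376]] 0.6853880009413079 [ 1.1831  0.8831 -1.3876] 29.993181824684143
[ 0.0921  0.2118 -0.0345]
```

View pics/c7.png

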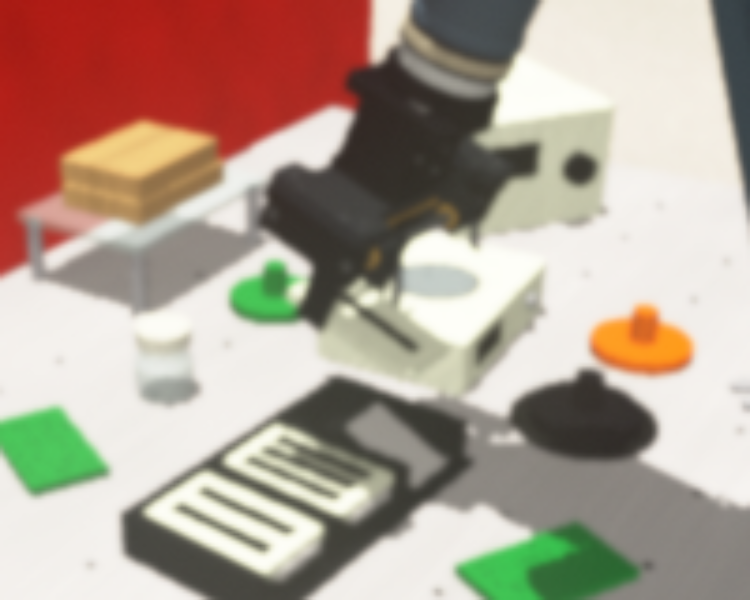

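>>> play_rows(
  motion=[
    [[0,0,0,0,0,0],[0,0,0,0,0,0],[0,0,0,0,0,0]],
  ],
)

```text
time_s: 14.58
position: [0.5248, -0.0918, 0.1424]
tcp_rot: [[0.937, -0.046, 0.347], [-0.07, -0.996, 0.057], [0.343, -0.078, -0.936]]
force: [-0.0, -1.1, -1.0]
opening: 0.688
grasp_force: 30.0
```

```bash
cat >> geo.py <<'E'
def plan(dst,yawdeg,tilt=0):
    "shift and rotvec in current tool axes to reach TCP dst with yaw and tilt"
    s=bot.read_state(); R=np.array(s['tcp_rot']); p=np.array(s['position'])
    y=np.radians(yawdeg); x=np.array([np.cos(y),np.sin(y),0]); th=np.radians(tilt)
    tx=np.cos(th)*x+np.sin(th)*Z; tz=np.sin(th)*x-np.cos(th)*Z
    T=np.c_[tx,np.cross(tz,tx),tz]
    print('at',p.round(4),'op',round(s['opening']*87,1),'F',np.round(s['force'],1),'t',round(s['time_s'],1),'j',np.round(s['joint_positions'],0),
      '\n move',(R.T@(np.array(dst)-p)).round(4),'turn',np.degrees(cv2.Rodrigues(R.T@T)[0].ravel()).round(2))
E
python3 - <<'E'
from geo import *
plan([.589,-.311,.2],-5.3)
E
```

```text
at [ 0.5248 -0.0918  0.1424] op 59.8 F [-0.  -1.1 -1. ] t 14.6 j [-29.  28. 115.  32.  24.  37.] 
 move [ 0.0954  0.2109 -0.0442] turn [ -4.88 -19.99   1.83]
```

In the tool's units: 0.09 m / 0.5 = 0.18, -0.044 m / 0.5 = -0.088, 1.1 degrees / 90 = 0.0122.

>>> play_rows(
  motion=[
    [[0.01,0,-0.02,-0.0067,-0.0278,0.0022],[0.02,0,-0.04,-0.0133,-0.0556,0.0056],[0.04,0.02,-0.07,-0.02,-0.0833,0.0078],[0.06,0.04,-0.088,-0.0267,-0.1111,0.01],[0.08,0.07,-0.088,-0.0333,-0.1389,0.0122],[0.1,0.1,-0.088,-0.0411,-0.1667,0.0156],[0.12,0.14,-0.088,-0.0478,-0.1944,0.0178],[0.13,0.18,-0.088,-0.0544,-0.2222,0.02]],
  ],
)

```text
time_s: 15.25
position: [0.5678, -0.1889, 0.1989]
tcp_rot: [[0.996, -0.09, -0.0], [-0.09, -0.996, 0.001], [-0.0, -0.0, -1.0]]
force: [0.2, 0.1, -0.0]
opening: 0.685
grasp_force: 30.0
```

```bash
python3 - <<'E'
from geo import *
plan([.589,-.311,.2],-5.3)
E
```

```text
at [ 0.5678 -0.1889  0.1989] op 59.6 F [ 0.2  0.1 -0. ] t 15.2 j [-29.  31.  88.   0.  61.  66.] 
 move [ 0.0322  0.1197 -0.0011] turn [-0.03  0.02  0.12]
```

In the tool's units: 0.12 m / 0.5 = 0.24, 0.068 m / 0.5 = 0.136.

>>> play_rows(
  motion=[
    [[0.016,0.06,0,0,0,0],[0.036,0.13,0,0,0,0],[0.054,0.2,0,0,0,0],[0.064,0.24,0.02,0,0,0],[0.064,0.24,0.06,0,0,0],[0.064,0.24,0.1,0,0,0],[0.064,0.24,0.13,0,0,0],[0.064,0.24,0.136,0,0,0]],
  ],
)

```text
time_s: 15.92
position: [0.5853, -0.3094, 0.1269]
tcp_rot: [[0.996, -0.092, -0.005], [-0.092, -0.996, 0.006], [-0.006, -0.005, -1.0]]
force: [-0.6, 0.1, -1.0]
opening: 0.685
grasp_force: 30.0
```

>>> play_rows(
  motion=[
    [[0,0,0,0,0,0],[0,0,0,0,0,0],[0,0,0,0,0,0],[0,0,0,0,0,0]],
  ],
)

```text
time_s: 16.25
position: [0.589, -0.312, 0.1337]
tcp_rot: [[0.996, -0.091, 0.004], [-0.091, -0.996, -0.003], [0.004, 0.003, -1.0]]
force: [-0.2, 0.1, -0.9]
opening: 0.682
grasp_force: 30.0
```

```bash
python3 - <<'E'
from geo import *
plan([.589,-.311,.131],-5.3)
d=cap('side','s8'); e=cap('wrist','w8'); 
print('tips',proj(e,[(.562+.066*a*-.05,-.3085+.066*a,.115) for a in(1,-1)]).round(),proj(e,[(.562,-.3085,.115)]))
R=d['R'];
B=cv2.imread('pics/s8.png')[100:220,240:400]; A=cv2.imread('pics/w8.png')[60:360,56:456]
cv2.imwrite('pics/c8.png',np.hstack([cv2.resize(A,(400,300)),cv2.resize(B,(400,300))]))
print(proj(d,[(.562+a,-.3085-b,.115+h) for h in (0,.008) for a in (-.05,.05) for b in(-.03,.03)]).round().tolist())
E
```

```text
at [ 0.589  -0.312   0.1337] op 59.3 F [-0.2  0.1 -0.9] t 16.2 j [-37.  40.  81.  -0.  58.  58.] 
 move [-0.0001 -0.001   0.0027] turn [ 0.17 -0.22  0.06]
tips [[166. 281.]
 [352. 258.]] [[257.3985 269.8681]]
[[328.0, 153.0], [337.0, 146.0], [298.0, 146.0], [307.0, 140.0], [328.0, 150.0], [337.0, 144.0], [298.0, 143.0], [307.0, 137.0]]
```

View pics/c8.png

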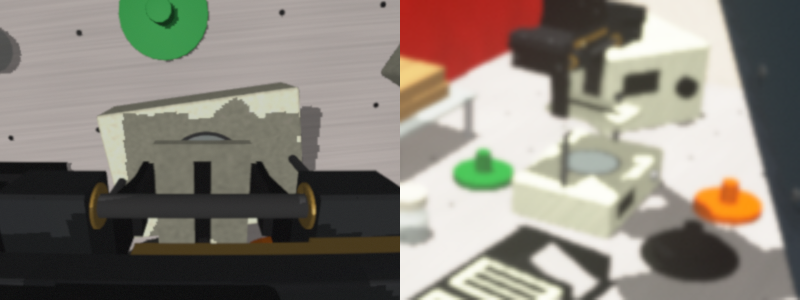

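In the tool's units: 0.001 m / 0.5 = 0.002.

>>> play_rows(
  motion=[
    [[0,0,0.002,0,0,0],[0,0,0.002,0,0,0],[0,0,0.002,0,0,0],[0,0,0.002,0,0,0],[0,0,0.002,0,0,0],[0,0,0.002,0,0,0],[0,0,0.002,0,0,0],[0,0,0.002,0,0,0]],
  ],
)

```text
time_s: 17.02
position: [0.5883, -0.3118, 0.1314]
tcp_rot: [[0.996, -0.092, 0.001], [-0.092, -0.996, -0.002], [0.002, 0.002, -1.0]]
force: [-0.9, -0.5, -0.2]
opening: 0.684
grasp_force: 30.0
```

```bash
python3 - <<'E'
from geo import *
e=cap('wrist','w9'); f=e['frame'].astype(int); g=f.sum(2)/3
print(g[190:225:2,220].round(),g[208,200:225:2].round(),g[208,292:320:2].round())
s=bot.read_state(); R=np.array(s['tcp_rot']); p=np.array(s['position']); print(p)
for a in (.025,.023,.021): 
  for h in (0,-.006,.004): print(a,h,proj(e,[p+R@[a,b,.008-h] for b in(-.03,.03)]).round(1).tolist())
E
```

```text
[118. 119. 117. 117. 118.  98.  84. 102. 113. 114. 113. 112. 113. 115.
 116. 116. 116. 114.] [117. 118. 119. 119. 119. 119. 119. 118. 116. 115. 114. 113. 112.] [117. 118. 117. 116. 115. 116. 115. 114. 114. 114. 116. 115. 113. 114.]
[ 0.5883 -0.3118  0.1315]
0.025 0 [[209.5, 203.7], [308.6, 203.7]]
0.025 -0.006 [[211.1, 200.7], [306.9, 200.7]]
0.025 0.004 [[208.3, 205.9], [309.8, 205.8]]
0.023 0 [[209.7, 206.9], [308.4, 206.8]]
0.023 -0.006 [[211.3, 203.7], [306.7, 203.7]]
0.023 0.004 [[208.5, 209.1], [309.6, 209.0]]
0.021 0 [[209.8, 210.0], [308.3, 209.9]]
0.021 -0.006 [[211.5, 206.7], [306.5, 206.7]]
0.021 0.004 [[208.7, 212.2], [309.5, 212.2]]
```

>>> play_rows(
  motion=[
    [[0,0,0,0,0,0],[0,0,0,0,0,0],[0,0,0,0,0,0],[0,0,0,0,0,0],[0,0,0,0,0,0],[0,0,0,0,0,0],[0,0,0,0,0,0],[0,0,0,0,0,0]],
  ],
)

```text
time_s: 17.73
position: [0.5883, -0.3118, 0.1315]
tcp_rot: [[0.996, -0.092, 0.001], [-0.092, -0.996, -0.002], [0.002, 0.002, -1.0]]
force: [0.1, -0.3, -1.1]
opening: 0.684
grasp_force: 30.0
```

>>> play_rows(
  motion=[
    [[0,0,0,0,0,0],[0,0,0,0,0,0],[0,0,0,0,0,0],[0,0,0,0,0,0],[0,0,0,0,0,0],[0,0,0,0,0,0],[0,0,0,0,0,0],[0,0,0,0,0,0]],
  ],
)

```text
time_s: 18.4
position: [0.5883, -0.3118, 0.1315]
tcp_rot: [[0.996, -0.092, 0.002], [-0.092, -0.996, -0.002], [0.002, 0.002, -1.0]]
force: [-0.2, -0.3, -1.7]
opening: 0.685
grasp_force: 30.0
```

>>> play_rows(
  motion=[
    [[0,0,0,0,0,0],[0,0,0,0,0,0],[0,0,0,0,0,0],[0,0,0,0,0,0],[0,0,0,0,0,0],[0,0,0,0,0,0],[0,0,0,0,0,0],[0,0,0,0,0,0]],
  ],
)

```text
time_s: 19.07
position: [0.5883, -0.3118, 0.1315]
tcp_rot: [[0.996, -0.092, 0.002], [-0.092, -0.996, -0.002], [0.002, 0.002, -1.0]]
force: [-0.6, -0.1, -0.5]
opening: 0.682
grasp_force: 30.0
```

>>> play_rows(
  motion=[
    [[0,0,0,0,0,0],[0,0,0,0,0,0],[0,0,0,0,0,0],[0,0,0,0,0,0],[0,0,0,0,0,0],[0,0,0,0,0,0],[0,0,0,0,0,0],[0,0,0,0,0,0]],
  ],
)

```text
time_s: 19.73
position: [0.5883, -0.3118, 0.1315]
tcp_rot: [[0.996, -0.092, 0.002], [-0.092, -0.996, -0.002], [0.002, 0.002, -1.0]]
force: [0.6, 0.3, -0.9]
opening: 0.683
grasp_force: 30.0
```

```bash
python3 - <<'E'
from geo import *
for c in ('side','top'):
    d=cap(c); f=d['frame']
    for n,z in (('tray',.006),('done1',.014)):
        for r in finder.outline_of(c,n)[:2]:
            p=blob(d,r['pixels']); print(c,n,round(r['confidence'],2),p.mean(0).round(),rect(ray(d,p,z)))
plan([.6,-.31,.2],-3)
E
```

```text
side tray 0.71 [354. 207.] (array([ 0.3968, -0.224 ]), (106.75245666503906, 76.44145965576172), np.float32(12.354187))
side done1 0.98 [206. 355.] (array([0.4192, 0.3651]), (64.77094268798828, 105.1832504272461), np.float32(-0.24453442))
top done1 0.67 [112. 242.] (array([0.4168, 0.3644]), (63.79445266723633, 94.07820129394531), np.float32(-0.2626941))
at [ 0.5883 -0.3118  0.1315] op 59.5 F [-0.   0.2 -0.6] t 20.0 j [-37.  40.  81.  -0.  58.  58.] 
 move [ 0.0116 -0.0027 -0.0685] turn [ 0.12 -0.09 -2.26]
```

>>> play_rows(
  motion=[
    [[0,0,-0.04,0,0,0],[0,0,-0.1,0,0,0],[0,0,-0.137,0,0,0],[-0.008,-0.06,-0.14,0,0,0],[-0.0168,-0.13,-0.14,0,0,0],[-0.026,-0.2,-0.14,0,0,0],[-0.0348,-0.27,-0.14,0,0,0],[-0.044,-0.34,-0.14,0,0,0]],
  ],
)

```text
time_s: 20.7
position: [0.5816, -0.139, 0.2013]
tcp_rot: [[0.996, -0.092, 0.002], [-0.092, -0.996, -0.002], [0.002, 0.002, -1.0]]
force: [0.5, 0.2, -0.8]
opening: 0.684
grasp_force: 30.0
```

In the tool's units: -0.288 m / 0.5 = -0.576, -0.252 m / 0.5 = -0.504.

>>> play_rows(
  motion=[
    [[-0.0092,-0.072,0,0,0,0],[-0.0184,-0.144,0,0,0,0],[-0.0276,-0.216,0,0,0,0],[-0.0368,-0.288,0,0,0,0],[-0.046,-0.36,0,0,0,0],[-0.0552,-0.432,0,0,0,0],[-0.0644,-0.504,0,0,0,0],[-0.074,-0.576,0,0,0,0]],
  ],
)

```text
time_s: 21.37
position: [0.5712, 0.1516, 0.2006]
tcp_rot: [[0.996, -0.092, 0.002], [-0.092, -0.996, -0.002], [0.002, 0.002, -1.0]]
force: [0.1, 0.0, -0.1]
opening: 0.682
grasp_force: 30.0
```

In the tool's units: -0.204 m / 0.5 = -0.408, -0.2 m / 0.5 = -0.4, -2 degrees / 90 = -0.0222.

>>> play_rows(
  motion=[
    [[-0.0092,-0.072,0,0,0,0],[-0.0184,-0.144,0,0,0,0],[-0.0276,-0.216,0,0,0,0],[-0.0368,-0.288,0,0,0,0],[-0.046,-0.36,0,0,0,0],[-0.052,-0.4,0,0,0,-0.0111],[-0.052,-0.408,0,0,0,-0.0222],[-0.052,-0.408,0,0,0,-0.0222]],
  ],
)

```text
time_s: 22.03
position: [0.5637, 0.3569, 0.1997]
tcp_rot: [[0.999, -0.053, 0.002], [-0.053, -0.999, -0.002], [0.002, 0.002, -1.0]]
force: [0.0, -0.8, -1.1]
opening: 0.683
grasp_force: 30.0
```

```bash
python3 - <<'E'
from geo import *
e=cap('wrist','w10'); plan([.5644,.355,.12],-3.2)
C=np.array([.476,.307]);y=np.radians(-3.2);x=np.array([np.cos(y),np.sin(y)]);yy=np.array([-x[1],x[0]])
im=cv2.imread('pics/w10.png')
for a,b,z in [(-.124,.106,.006),(-.124,-.106,.006),(.124,.106,.006),(.124,-.106,.006),(.1185,0,.006),(0,0,.014),(.1235,.106,.014),(.1235,-.106,.014)]:
    q=proj(e,[[*(C+a*x+b*yy),z]])[0]; print(a,b,z,q.round(1)); cv2.drawMarker(im,tuple(int(v) for v in q),(0,0,255),0,10,1)
cv2.imwrite('pics/c10.png',cv2.resize(im,(800,600)))
E
```

```text
at [0.5639 0.3554 0.1997] op 59.8 F [0.4 0.1 0. ] t 22.1 j [ 23.  36.  78.  -0.  66. 116.] 
 move [0.0004 0.0001 0.0797] turn [ 0.18 -0.08  0.01]
-0.124 0.106 0.006 [224.2 311.1]
-0.124 -0.106 0.006 [362.4 310.4]
0.124 0.106 0.006 [217.4 146.7]
0.124 -0.106 0.006 [384.6 147.4]
0.1185 0 0.006 [301.4 151.2]
0 0 0.014 [298.2 239.5]
0.1235 0.106 0.014 [216.5 147.8]
0.1235 -0.106 0.014 [387.5 148.5]
```

View pics/c10.png

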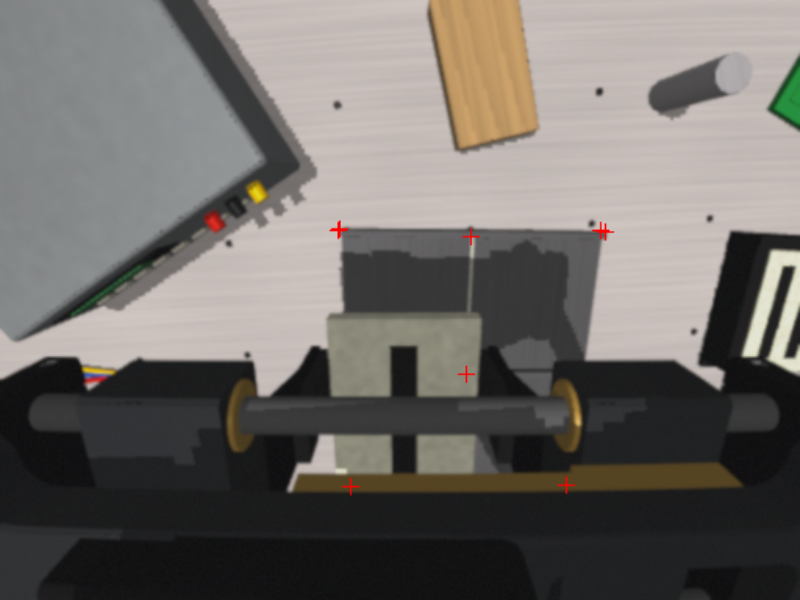

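```bash
python3 - <<'E'
from geo import *
e=cap('wrist'); d=cap('top','t10')
for z in (0,.05,.1): print(z,ray(e,[(200,108),(100,165),(10,215),(160,140)],z)[:,:2].round(3).tolist(),ray(d,[(94,155),(70,170),(84,120)],z)[:,:2].round(3).tolist())
E
```

```text
0 [[0.654, 0.422], [0.591, 0.563], [0.528, 0.711], [0.618, 0.478]] [[0.651, 0.428], [0.61, 0.49], [0.749, 0.461]]
0.05 [[0.652, 0.412], [0.598, 0.532], [0.544, 0.659], [0.621, 0.459]] [[0.638, 0.41], [0.599, 0.469], [0.732, 0.442]]
0.1 [[0.65, 0.402], [0.605, 0.502], [0.561, 0.607], [0.624, 0.441]] [[0.625, 0.392], [0.587, 0.448], [0.715, 0.422]]
```

In the tool's units: 0.168 m / 0.5 = 0.336, 0.16 m / 0.5 = 0.32.

>>> play_rows(
  motion=[
    [[0,0,0.06,0,0,0],[0,0,0.13,0,0,0],[0,0,0.2,0,0,0],[0,0,0.26,0,0,0],[0,0,0.3,0,0,0],[0,0,0.32,0,0,0],[0,0,0.336,0,0,0],[0,0,0.336,0,0,0]],
  ],
)

```text
time_s: 22.85
position: [0.5645, 0.3538, 0.031]
tcp_rot: [[0.998, -0.058, -0.0], [-0.058, -0.998, -0.003], [0.0, 0.003, -1.0]]
force: [-0.9, -0.2, -0.7]
opening: 0.682
grasp_force: 30.0
```

In the tool's units: 0.008 m / 0.5 = 0.016, 0.007 m / 0.5 = 0.014.

>>> play_rows(
  motion=[
    [[0,0,0.004,0,0,0],[0,0,0.008,0,0,0],[0,0,0.012,0,0,0],[0,0,0.014,0,0,0],[0,0,0.016,0,0,0],[0,0,0.016,0,0,0]],
  ],
)

```text
time_s: 23.35
position: [0.5645, 0.3551, 0.0242]
tcp_rot: [[0.998, -0.057, 0.002], [-0.057, -0.998, -0.002], [0.002, 0.002, -1.0]]
force: [0.2, -0.2, -1.1]
opening: 0.686
grasp_force: 30.0
```

Lowering the last millimetres and watching the force.

In the tool's units: 0.002 m / 0.5 = 0.004, 0.0014 m / 0.5 = 0.0028.

>>> play_rows(
  motion=[
    [[0,0,0.0014,0,0,0],[0,0,0.0028,0,0,0],[0,0,0.004,0,0,0],[0,0,0.004,0,0,0]],
  ],
)

```text
time_s: 23.68
position: [0.5647, 0.3552, 0.0235]
tcp_rot: [[0.998, -0.057, 0.002], [-0.057, -0.998, -0.002], [0.002, 0.002, -1.0]]
force: [-2.1, -1.1, 8.6]
opening: 0.686
grasp_force: 34.6
```

In the tool's units: 0.001 m / 0.5 = 0.002, 0.0005 m / 0.5 = 0.001.

>>> play_rows(
  motion=[
    [[0,0,0.001,0,0,0],[0,0,0.002,0,0,0],[0,0,0.002,0,0,0]],
  ],
)

```text
time_s: 23.93
position: [0.5647, 0.3552, 0.0234]
tcp_rot: [[0.998, -0.057, 0.002], [-0.057, -0.998, -0.002], [0.002, 0.002, -1.0]]
force: [-2.8, -2.3, 11.8]
opening: 0.684
grasp_force: 37.2
```

In the tool's units: -0.001 m / 0.5 = -0.002.

>>> play_rows(
  motion=[
    [[0,0,-0.002,0,0,0],[0,0,-0.002,0,0,0],[0,0,-0.002,0,0,0],[0,0,-0.002,0,0,0],[0,0,-0.002,0,0,0]],
  ],
  fingers=0.078,
)

```text
time_s: 24.35
position: [0.5651, 0.3532, 0.0236]
tcp_rot: [[0.998, -0.056, 0.002], [-0.056, -0.998, -0.005], [0.002, 0.005, -1.0]]
force: [-0.9, -7.3, 9.8]
opening: 0.879
grasp_force: 5.0
```

In the tool's units: -0.18 m / 0.5 = -0.36, -0.15 m / 0.5 = -0.3.

>>> play_rows(
  motion=[
    [[0,0,-0.02,0,0,0],[0,0,-0.08,0,0,0],[0,0,-0.16,0,0,0],[0,0,-0.24,0,0,0],[0,0,-0.3,0,0,0],[0,0,-0.36,0,0,0],[0,0,-0.36,0,0,0]],
  ],
)

```text
time_s: 24.93
position: [0.5682, 0.3577, 0.21]
tcp_rot: [[0.998, -0.056, 0.015], [-0.057, -0.998, 0.004], [0.015, -0.005, -1.0]]
force: [1.1, -0.1, 0.1]
opening: 0.894
grasp_force: 0.0
```

```bash
python3 - <<'E'
from geo import *
d=cap('top','t11')
for n,z in (('plate1',.014),('done1',.014),('cap',.012)):
    for r in finder.outline_of('top',n)[:5]: p=blob(d,r['pixels']); print(n,round(r['confidence'],2),p.mean(0).round(),rect(ray(d,p,z)))
d=cap('wrist','w11')
for r in finder.outline_of('wrist','plate1')[:5]: p=blob(d,r['pixels']); print(n,round(r['confidence'],2),p.mean(0).round(),rect(ray(d,p,.014)))
# press point of plate2 pocket
P=N+.078*Y-.044*X; print('press',P); plan([P[0],P[1],.2],-5.3)
E
```

```text
plate1 0.98 [235. 199.] (array([0.5259, 0.0474]), (62.43178176879883, 102.49777221679688), np.float32(-3.321442))
plate1 0.89 [274. 268.] (array([ 0.3486, -0.0504]), (102.20240783691406, 63.906700134277344), np.float32(-26.997108))
plate1 0.83 [248. 131.] (array([0.7105, 0.0141]), (61.64828872680664, 104.38046264648438), np.float32(-28.759924))
plate1 0.77 [266. 202.] (array([ 0.5188, -0.0318]), (61.06636428833008, 102.2879867553711), np.float32(-5.2355795))
plate1 0.69 [118. 197.] (array([0.5383, 0.3555]), (63.285255432128906, 100.57022857666016), np.float32(-3.2823148))
done1 0.69 [133. 219.] (array([0.4751, 0.3053]), (215.926513671875, 248.30726623535156), np.float32(-3.153682))
done1 0.67 [112. 241.] (array([0.4206, 0.3643]), (64.14190673828125, 96.7284927368164), np.float32(-0.15000033))
cap 0.87 [350. 247.] (array([ 0.4006, -0.2445]), (80.44483947753906, 82.0226821899414), np.float32(-2.2222154))
cap 0.86 [359. 133.] (array([ 0.7068, -0.2844]), (84.01022338867188, 86.47545623779297), np.float32(42.665966))
cap 0.66 [400. 245.] (array([ 0.4051, -0.3765]), (84.23632049560547, 80.33737182617188), np.float32(-3.3124056))
cap 0.5 [134. 219.] (array([0.4742, 0.306 ]), (216.59068298339844, 256.686767578125), np.float32(-2.5973194))
cap 0.97 [259. 193.] (array([0.54  , 0.3567]), (62.547752380371094, 101.47291564941406), np.float32(-1.8603616))
cap 0.91 [505.  58.] (array([0.6904, 0.0618]), (58.32734298706055, 27.80596923828125), np.float32(9.393054))
cap 0.7 [496. 198.] (array([0.5145, 0.0416]), (118.65884399414062, 55.05772018432617), np.float32(12.216719))
cap 0.21 [298. 198.] (array([0.5277, 0.3036]), (211.58937072753906, 148.59033203125), np.float32(-3.534332))
press [0.4794 0.0502 0.    ]
at [0.5631 0.355  0.1999] op 78.2 F [-0.   0.  -0.3] t 25.2 j [ 23.  36.  78.  -0.  66. 116.] 
 move [-0.0663  0.309   0.0012] turn [0.22 0.11 2.04]
```

In the tool's units: 0.309 m / 0.5 = 0.618, -0.066 m / 0.5 = -0.132, 2 degrees / 90 = 0.0222.

>>> play_rows(
  motion=[
    [[-0.016,0.074,0,0,0,0.0111],[-0.032,0.152,0,0,0,0.0222],[-0.05,0.23,0,0,0,0.0222],[-0.066,0.308,0,0,0,0.0222],[-0.082,0.386,0,0,0,0.0222],[-0.1,0.464,0,0,0,0.0222],[-0.116,0.542,0,0,0,0.0222],[-0.132,0.618,0,0,0,0.0222]],
  ],
  fingers=0.0,
)

```text
time_s: 25.9
position: [0.4792, 0.0491, 0.2014]
tcp_rot: [[0.996, -0.091, -0.001], [-0.091, -0.996, -0.002], [-0.001, 0.002, -1.0]]
force: [1.3, 0.1, 0.1]
opening: 0.377
grasp_force: 0.0
```

>>> play_rows(
  motion=[
    [[0,0,0.06,0,0,0],[0,0,0.13,0,0,0],[0,0,0.2,0,0,0],[0,0,0.25,0,0,0],[0,0,0.274,0,0,0],[0,0,0.276,0,0,0],[0,0,0.276,0,0,0]],
  ],
)

```text
time_s: 26.48
position: [0.4799, 0.0504, 0.0631]
tcp_rot: [[0.996, -0.092, -0.002], [-0.092, -0.996, -0.002], [-0.002, 0.002, -1.0]]
force: [0.3, -0.5, 0.4]
opening: 0.007
grasp_force: 0.0
```

```bash
python3 - <<'E'
from geo import *
P=N+.078*Y-.044*X; plan([P[0],P[1],.047],-5.3)
E
```

```text
at [0.4799 0.0504 0.0631] op 0.6 F [ 0.3 -0.5  0.4] t 26.5 j [ -7.  37. 110.  -0.  33.  88.] 
 move [-0.0005  0.0002  0.0161] turn [0.11 0.12 0.03]
```

In the tool's units: 0.017 m / 0.5 = 0.034, 0.016 m / 0.5 = 0.032.

>>> play_rows(
  motion=[
    [[0,0,0.008,0,0,0],[0,0,0.016,0,0,0],[0,0,0.02,0,0,0],[0,0,0.023,0,0,0],[0,0,0.026,0,0,0],[0,0,0.029,0,0,0],[0,0,0.032,0,0,0],[0,0,0.034,0,0,0]],
  ],
)

```text
time_s: 27.15
position: [0.4803, 0.0504, 0.0479]
tcp_rot: [[0.996, -0.092, 0.001], [-0.092, -0.996, -0.002], [0.001, 0.002, -1.0]]
force: [-1.9, 0.3, 4.8]
opening: 0.011
grasp_force: 2.9
```

In the tool's units: 0.0065 m / 0.5 = 0.013, 0.002 m / 0.5 = 0.004.

>>> play_rows(
  motion=[
    [[0,0,0.002,0,0,0],[0,0,0.004,0,0,0],[0,0,0.006,0,0,0],[0,0,0.008,0,0,0],[0,0,0.01,0,0,0],[0,0,0.012,0,0,0],[0,0,0.013,0,0,0],[0,0,0.013,0,0,0]],
  ],
)

```text
time_s: 27.82
position: [0.4799, 0.0505, 0.0422]
tcp_rot: [[0.996, -0.091, -0.0], [-0.091, -0.996, -0.002], [0.0, 0.002, -1.0]]
force: [-3.7, 0.6, 13.4]
opening: 0.006
grasp_force: 6.8
```

In the tool's units: -0.12 m / 0.5 = -0.24, 0.02 m / 0.5 = 0.04, 24 degrees / 90 = 0.2667.

>>> play_rows(
  motion=[
    [[0,0,-0.02,0,0,0],[-0.01,0,-0.09,0,0,0],[-0.02,0,-0.16,0,0,0],[0,0,-0.22,0,0.0444,0],[0.02,0,-0.24,0,0.1,0],[0.04,0,-0.24,0,0.1556,0],[0.056,0,-0.22,0,0.2111,0],[0.064,0,-0.18,0,0.2667,0]],
  ],
  fingers=0.075,
)

```text
time_s: 28.48
position: [0.5159, 0.0477, 0.1367]
tcp_rot: [[0.908, -0.09, 0.41], [-0.082, -0.996, -0.039], [0.412, 0.002, -0.911]]
force: [0.1, 0.6, -0.5]
opening: 0.529
grasp_force: 0.0
```

>>> play_rows(
  motion=[
    [[0,0,0,0,0,0],[0,0,0,0,0,0],[0,0,0,0,0,0]],
  ],
)

```text
time_s: 28.73
position: [0.5133, 0.0481, 0.1336]
tcp_rot: [[0.913, -0.091, 0.397], [-0.083, -0.996, -0.036], [0.399, 0.0, -0.917]]
force: [0.5, -0.3, -0.5]
opening: 0.756
grasp_force: 0.0
```

```bash
python3 - <<'E'
from geo import *
plan([.5138,.0471,.1115],-5.3,24.07); plan([.5382,.0448,.0567],-5.3,24.07)
d=cap('side','s12'); B=cv2.imread('pics/s12.png')[150:280,220:380]; 
e=cap('wrist','w12'); A=cv2.imread('pics/w12.png')[100:300,130:380]
im=A.copy()
for th in(.42,):
    c,ux,uz=frame(th,.078); q=proj(e,[c+a*ux+b*Y+.008*uz for a,b in((.05,.03),(.05,-.03),(-.05,.03),(-.05,-.03))]); print(q.round(1).tolist())
    for v in q: cv2.drawMarker(im,(int(v[0]-130),int(v[1]-100)),(0,0,255),0,8,1)
cv2.imwrite('pics/c12.png',np.hstack([cv2.resize(im,(450,360)),cv2.resize(B,(350,360))]))
E
```

```text
at [0.5133 0.0481 0.1336] op 65.7 F [ 0.5 -0.3 -0.5] t 28.7 j [ -8.  28. 120.   7.   8.  81.] 
 move [-0.0083  0.001   0.0205] turn [-0.04  0.58  0.09]
at [0.5133 0.0481 0.1336] op 65.7 F [ 0.5 -0.3 -0.5] t 28.7 j [ -8.  28. 120.   7.   8.  81.] 
 move [-0.0076  0.0011  0.0805] turn [-0.04  0.58  0.09]
[[226.6, 184.8], [293.1, 184.9], [229.9, 280.2], [289.1, 280.3]]
```

View pics/c12.png

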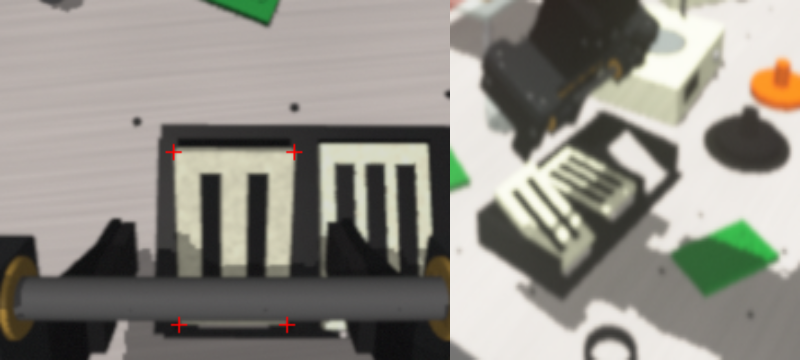

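```bash
python3 - <<'E'
from geo import *
plan([.5237,.0461,.1156],-5.3,16)
E
```

```text
at [0.5142 0.048  0.1342] op 71.7 F [-0.5 -0.8 -0.4] t 28.8 j [ -8.  28. 120.   7.   8.  81.] 
 move [0.0014 0.001  0.0209] turn [-0.02 -7.64  0.1 ]
```

In the tool's units: 0.021 m / 0.5 = 0.042, 0.02 m / 0.5 = 0.04, -8 degrees / 90 = -0.0889.

>>> play_rows(
  motion=[
    [[0,0,0.01,0,-0.0333,0],[0.002,0.002,0.024,0,-0.0667,0],[0.002,0.002,0.04,0,-0.0889,0],[0.002,0.002,0.042,0,-0.0889,0],[0.002,0.002,0.042,0,-0.0889,0],[0.002,0.002,0.042,0,-0.0889,0]],
  ],
)

```text
time_s: 29.33
position: [0.5213, 0.0464, 0.1145]
tcp_rot: [[0.96, -0.091, 0.266], [-0.087, -0.996, -0.025], [0.268, 0.0, -0.964]]
force: [0.5, 0.2, 0.6]
opening: 0.86
grasp_force: 0.0
```

```bash
python3 - <<'E'
from geo import *
plan([.5402,.0446,.0579],-5.3,16)
E
```

```text
at [0.5213 0.0464 0.1145] op 74.9 F [0.5 0.2 0.6] t 29.3 j [ -7.  31. 114.   2.  20.  86.] 
 move [0.0031 0.0001 0.0596] turn [-0.01  0.48  0.1 ]
```

In the tool's units: 0.054 m / 0.5 = 0.108, 0.05 m / 0.5 = 0.1, 0.5 degrees / 90 = 0.0056.

>>> play_rows(
  motion=[
    [[0.006,0,0.03,0,0.0056,0],[0.006,0,0.06,0,0.0056,0],[0.006,0,0.084,0,0.0056,0],[0.006,0,0.1,0,0.0056,0],[0.006,0,0.108,0,0.0056,0],[0.006,0,0.108,0,0.0056,0],[0.006,0,0.108,0,0.0056,0]],
  ],
)

```text
time_s: 29.92
position: [0.5387, 0.0448, 0.0632]
tcp_rot: [[0.957, -0.091, 0.275], [-0.087, -0.996, -0.025], [0.276, 0.0, -0.961]]
force: [0.9, -0.5, -0.9]
opening: 0.86
grasp_force: 0.0
```

```bash
python3 - <<'E'
from geo import *
plan([.5402,.0446,.0579],-5.3,16)
E
```

```text
at [0.5387 0.0448 0.0632] op 74.8 F [ 0.9 -0.5 -0.9] t 29.9 j [ -7.  38. 113.   3.  13.  85.] 
 move [0.     0.0001 0.0055] turn [-0.01 -0.01  0.1 ]
```

In the tool's units: 0.0055 m / 0.5 = 0.011, 0.004 m / 0.5 = 0.008.

>>> play_rows(
  motion=[
    [[0,0,0.004,0,0,0],[0,0,0.008,0,0,0],[0,0,0.011,0,0,0],[0,0,0.011,0,0,0],[0,0,0.011,0,0,0]],
  ],
)

```text
time_s: 30.33
position: [0.5405, 0.0446, 0.0578]
tcp_rot: [[0.957, -0.091, 0.275], [-0.087, -0.996, -0.025], [0.276, 0.0, -0.961]]
force: [0.4, 0.4, 0.1]
opening: 0.862
grasp_force: 0.0
```

>>> play_rows(
  motion=[
    [[0,0,0,0,0,0],[0,0,0,0,0,0],[0,0,0,0,0,0],[0,0,0,0,0,0],[0,0,0,0,0,0]],
  ],
  fingers=0.0,
)

```text
time_s: 30.75
position: [0.5405, 0.0446, 0.0578]
tcp_rot: [[0.957, -0.091, 0.275], [-0.087, -0.996, -0.025], [0.276, 0.0, -0.961]]
force: [-0.6, 0.2, 0.1]
opening: 0.686
grasp_force: 30.0
```

In the tool's units: -0.14 m / 0.5 = -0.28, 0.025 m / 0.5 = 0.05, -15 degrees / 90 = -0.1667.

>>> play_rows(
  motion=[
    [[0,0,-0.01,0,0,0],[0,0,-0.03,0,0,0],[0,0,-0.06,0,0,0],[0.01,0,-0.1,0,-0.0333,0],[0.03,0,-0.15,0,-0.0667,0],[0.05,0,-0.2,0,-0.1,0],[0.06,0,-0.24,0,-0.1333,0],[0.07,0,-0.28,0,-0.1667,0]],
  ],
)

```text
time_s: 31.42
position: [0.5353, 0.0451, 0.2047]
tcp_rot: [[0.996, -0.091, 0.018], [-0.091, -0.996, -0.002], [0.018, 0.0, -1.0]]
force: [-0.3, -0.4, -1.1]
opening: 0.68
grasp_force: 30.0
```

```bash
python3 - <<'E'
from geo import *
plan([.589,-.311,.205],-5.3,-8)
E
```

```text
at [0.5353 0.0451 0.2047] op 59.2 F [-0.3 -0.4 -1.1] t 31.4 j [-7. 26. 98.  0. 56. 88.] 
 move [0.0858 0.3498 0.0014] turn [ 0.03 -9.01  0.09]
```

In the tool's units: 0.295 m / 0.5 = 0.59, 0.184 m / 0.5 = 0.368, -9 degrees / 90 = -0.1.

>>> play_rows(
  motion=[
    [[0.018,0.072,0,0,-0.0333,0],[0.036,0.146,0,0,-0.0667,0],[0.054,0.22,0,0,-0.1,0],[0.072,0.294,0,0,-0.1,0],[0.09,0.368,0,0,-0.1,0],[0.108,0.442,0,0,-0.1,0],[0.126,0.516,0,0,-0.1,0],[0.144,0.59,0,0,-0.1,0]],
  ],
)

```text
time_s: 32.08
position: [0.5799, -0.2567, 0.204]
tcp_rot: [[0.986, -0.091, -0.138], [-0.09, -0.996, 0.012], [-0.139, 0.0, -0.99]]
force: [0.6, 0.7, -0.4]
opening: 0.683
grasp_force: 30.0
```

```bash
python3 - <<'E'
from geo import *
plan([.5898,-.3115,.2],-5.3,-8);plan([.5898,-.3115,.1315],-5.3,-8)
E
```

```text
at [ 0.5799 -0.2567  0.204 ] op 59.4 F [ 0.6  0.7 -0.4] t 32.1 j [-32.  36.  77.  -4.  74.  64.] 
 move [0.0153 0.0536 0.0019] turn [ 0.02 -0.02  0.08]
at [ 0.5799 -0.2567  0.204 ] op 59.4 F [ 0.6  0.7 -0.4] t 32.1 j [-32.  36.  77.  -4.  74.  64.] 
 move [0.0248 0.0536 0.0697] turn [ 0.02 -0.02  0.08]
```

In the tool's units: 0.0697 m / 0.5 = 0.1394, 0.0536 m / 0.5 = 0.1072.

>>> play_rows(
  motion=[
    [[0.016,0.054,0,0,0,0],[0.0306,0.1072,0.004,0,0,0],[0.035,0.1072,0.04,0,0,0],[0.04,0.1072,0.076,0,0,0],[0.047,0.1072,0.12,0,0,0],[0.0496,0.1072,0.1394,0,0,0],[0.0496,0.1072,0.1394,0,0,0],[0.0496,0.1072,0.1394,0,0,0]],
  ],
)

```text
time_s: 32.75
position: [0.5901, -0.3096, 0.131]
tcp_rot: [[0.986, -0.091, -0.139], [-0.09, -0.996, 0.013], [-0.14, -0.0, -0.99]]
force: [-0.3, -0.1, -1.5]
opening: 0.683
grasp_force: 30.0
```

>>> play_rows(
  motion=[
    [[0,0,0,0,0,0],[0,0,0,0,0,0],[0,0,0,0,0,0],[0,0,0,0,0,0],[0,0,0,0,0,0],[0,0,0,0,0,0]],
  ],
)

```text
time_s: 33.25
position: [0.5905, -0.31, 0.1312]
tcp_rot: [[0.986, -0.091, -0.138], [-0.09, -0.996, 0.012], [-0.138, 0.001, -0.99]]
force: [0.4, 0.4, -1.2]
opening: 0.684
grasp_force: 30.0
```

```bash
python3 - <<'E'
from geo import *
plan([.5898,-.3115,.1315],-5.3,-8)
s=bot.read_state(); p=np.array(s['position']); C=p-.0274*X-.0163*Z
e=cap('wrist','w14'); d=cap('side','s14'); f=e['frame'].astype(int); g=f.sum(2)/3
im=cv2.imread('pics/w14.png'); im2=cv2.imread('pics/s14.png')
box=[C+a*X+b*Y+h*Z for h in (0,.008) for a in(.05,-.05) for b in(.03,-.03)]
for v in proj(e,box): cv2.drawMarker(im,tuple(int(t) for t in v.round()),(0,0,255),0,5,1)
for v in proj(d,box): cv2.drawMarker(im2,tuple(int(t) for t in v.round()),(0,0,255),0,4,1)
cv2.imwrite('pics/c14.png',np.hstack([cv2.resize(im[130:330,180:340],(400,500)),cv2.resize(im2[110:190,285:349],(400,500))]))
E
```

```text
at [ 0.5905 -0.31    0.1312] op 59.5 F [ 0.4  0.4 -1.2] t 33.2 j [-36.  43.  75.  -4.  69.  61.] 
 move [-0.0006  0.0016 -0.0002] turn [ 0.05 -0.05  0.1 ]
```

View pics/c14.png

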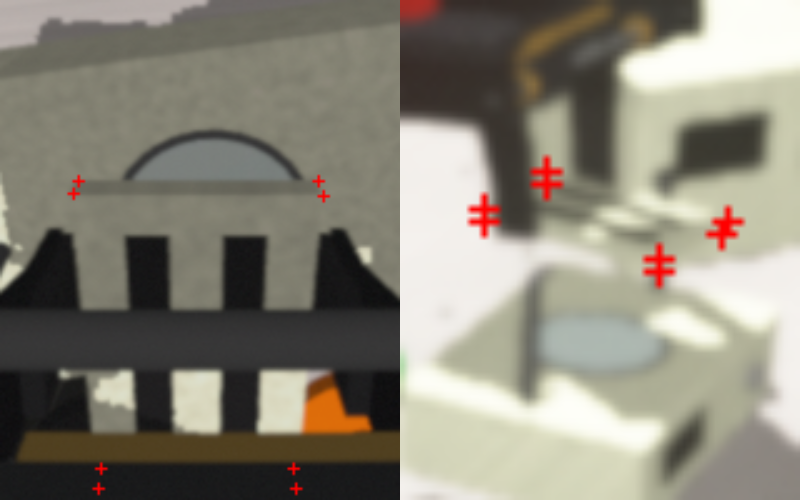

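The far edge falls on the predicted markers, wrist px about (211,205) to (307,205), so the plate is level and centred over the window. Holding.

>>> play_rows(
  motion=[
    [[0,0,0,0,0,0],[0,0,0,0,0,0],[0,0,0,0,0,0],[0,0,0,0,0,0],[0,0,0,0,0,0],[0,0,0,0,0,0],[0,0,0,0,0,0],[0,0,0,0,0,0]],
  ],
)

```text
time_s: 34.02
position: [0.5904, -0.31, 0.1308]
tcp_rot: [[0.986, -0.091, -0.138], [-0.09, -0.996, 0.012], [-0.139, 0.0, -0.99]]
force: [-0.8, -0.2, -0.7]
opening: 0.685
grasp_force: 30.0
```

>>> play_rows(
  motion=[
    [[0,0,0,0,0,0],[0,0,0,0,0,0],[0,0,0,0,0,0],[0,0,0,0,0,0],[0,0,0,0,0,0],[0,0,0,0,0,0],[0,0,0,0,0,0],[0,0,0,0,0,0]],
  ],
)

```text
time_s: 34.68
position: [0.5904, -0.31, 0.1309]
tcp_rot: [[0.986, -0.091, -0.138], [-0.09, -0.996, 0.012], [-0.139, 0.0, -0.99]]
force: [-0.5, 0.1, -1.4]
opening: 0.685
grasp_force: 30.0
```

>>> play_rows(
  motion=[
    [[0,0,0,0,0,0],[0,0,0,0,0,0],[0,0,0,0,0,0],[0,0,0,0,0,0],[0,0,0,0,0,0],[0,0,0,0,0,0],[0,0,0,0,0,0],[0,0,0,0,0,0]],
  ],
)

```text
time_s: 35.35
position: [0.5904, -0.31, 0.1308]
tcp_rot: [[0.986, -0.091, -0.138], [-0.09, -0.996, 0.012], [-0.139, 0.0, -0.99]]
force: [-0.1, 0.8, -1.0]
opening: 0.681
grasp_force: 30.0
```

>>> play_rows(
  motion=[
    [[0,0,0,0,0,0],[0,0,0,0,0,0],[0,0,0,0,0,0],[0,0,0,0,0,0],[0,0,0,0,0,0],[0,0,0,0,0,0],[0,0,0,0,0,0],[0,0,0,0,0,0]],
  ],
)

```text
time_s: 36.02
position: [0.5904, -0.31, 0.1308]
tcp_rot: [[0.986, -0.091, -0.138], [-0.09, -0.996, 0.012], [-0.139, 0.0, -0.99]]
force: [-0.3, -0.2, -0.8]
opening: 0.68
grasp_force: 30.0
```

>>> play_rows(
  motion=[
    [[0,0,0,0,0,0],[0,0,0,0,0,0],[0,0,0,0,0,0],[0,0,0,0,0,0],[0,0,0,0,0,0],[0,0,0,0,0,0],[0,0,0,0,0,0],[0,0,0,0,0,0]],
  ],
)

```text
time_s: 36.68
position: [0.5904, -0.31, 0.1309]
tcp_rot: [[0.986, -0.091, -0.138], [-0.09, -0.996, 0.012], [-0.139, 0.0, -0.99]]
force: [0.1, -0.3, -1.3]
opening: 0.681
grasp_force: 30.0
```

```bash
python3 - <<'E'
from geo import *
y=np.radians(-3.2);x=np.array([np.cos(y),np.sin(y),0])
B=np.array([.5334,.2507,0])+.0274*x
plan([B[0],B[1],.2],-3.2,-8); print(B)
E
```

```text
at [ 0.5904 -0.31    0.1309] op 59.2 F [ 0.1 -0.3 -1.3] t 36.7 j [-36.  43.  75.  -4.  69.  61.] 
 move [-0.0891 -0.5541 -0.0575] turn [-0.26 -0.02 -1.99]
[0.5608 0.2492 0.    ]
```

In the tool's units: -0.2078 m / 0.5 = -0.4156, -0.1732 m / 0.5 = -0.3464.

>>> play_rows(
  motion=[
    [[-0.008,0,-0.06,0,0,0],[-0.017,0,-0.124,0,0,0],[-0.0292,-0.0692,-0.1354,0,0,0],[-0.039,-0.1386,-0.134,0,0,0],[-0.049,-0.2078,-0.1328,0,0,0],[-0.059,-0.2772,-0.1314,0,0,0],[-0.0688,-0.3464,-0.13,0,0,0],[-0.0788,-0.4156,-0.1286,0,0,0]],
  ],
)

```text
time_s: 37.35
position: [0.579, -0.0988, 0.2002]
tcp_rot: [[0.986, -0.091, -0.138], [-0.09, -0.996, 0.012], [-0.138, 0.0, -0.99]]
force: [1.1, 0.0, -0.6]
opening: 0.685
grasp_force: 30.0
```

In the tool's units: -0.304 m / 0.5 = -0.608, -0.266 m / 0.5 = -0.532, -2 degrees / 90 = -0.0222.

>>> play_rows(
  motion=[
    [[-0.011,-0.076,0.0014,0,0,0],[-0.022,-0.152,0.003,0,0,0],[-0.0328,-0.228,0.0044,0,0,0],[-0.0436,-0.304,0.006,0,0,0],[-0.0546,-0.38,0.0074,0,0,0],[-0.0654,-0.456,0.009,0,0,0],[-0.0764,-0.532,0.0104,0,0,-0.0111],[-0.0872,-0.608,0.012,0,0,-0.0222]],
  ],
)

```text
time_s: 38.02
position: [0.5627, 0.2083, 0.2002]
tcp_rot: [[0.989, -0.055, -0.138], [-0.054, -0.998, 0.012], [-0.138, -0.005, -0.99]]
force: [1.2, -0.2, -1.3]
opening: 0.683
grasp_force: 30.0
```

In the tool's units: -0.0423 m / 0.5 = -0.0846, -0.025 m / 0.5 = -0.05.

>>> play_rows(
  motion=[
    [[-0.006,-0.05,0.0006,0,0,0],[-0.012,-0.0846,0.0016,0,0,0],[-0.012,-0.0846,0.0016,0,0,0],[-0.012,-0.0846,0.0016,0,0,0]],
  ],
)

```text
time_s: 38.35
position: [0.559, 0.2498, 0.2002]
tcp_rot: [[0.989, -0.054, -0.138], [-0.053, -0.999, 0.011], [-0.138, -0.004, -0.99]]
force: [0.2, -0.2, -1.6]
opening: 0.68
grasp_force: 30.0
```

```bash
python3 - <<'E'
from geo import *
plan([.5608,.2492,.03],-3.2,-8)
E
```

```text
at [0.559  0.2498 0.2002] op 59.2 F [ 0.2 -0.2 -1.6] t 38.4 j [ 13.  35.  81.   2.  72. 105.] 
 move [0.0254 0.0011 0.1683] turn [-0.21 -0.04  0.15]
```

In the tool's units: 0.168 m / 0.5 = 0.336, 0.03 m / 0.5 = 0.06.

>>> play_rows(
  motion=[
    [[0.01,0.002,0.06,0,0,0],[0.02,0.002,0.13,0,0,0],[0.03,0.002,0.2,0,0,0],[0.04,0.002,0.26,0,0,0],[0.046,0.002,0.304,0,0,0],[0.049,0.002,0.324,0,0,0],[0.0508,0.002,0.336,0,0,0],[0.0508,0.002,0.336,0,0,0]],
  ],
)

```text
time_s: 39.02
position: [0.5613, 0.2477, 0.0296]
tcp_rot: [[0.989, -0.057, -0.139], [-0.056, -0.998, 0.012], [-0.14, -0.004, -0.99]]
force: [0.1, -0.6, 0.1]
opening: 0.685
grasp_force: 30.0
```

In the tool's units: 0.0055 m / 0.5 = 0.011, 0.0045 m / 0.5 = 0.009.

>>> play_rows(
  motion=[
    [[0.0004,0,0.003,0,0,0],[0.0008,0,0.006,0,0,0],[0.0014,0,0.009,0,0,0],[0.0016,0,0.011,0,0,0],[0.0016,0,0.011,0,0,0]],
  ],
)

```text
time_s: 39.43
position: [0.5615, 0.2489, 0.0253]
tcp_rot: [[0.989, -0.056, -0.137], [-0.055, -0.998, 0.012], [-0.138, -0.005, -0.99]]
force: [-0.2, -0.6, -1.3]
opening: 0.685
grasp_force: 30.0
```

In the tool's units: 0.002 m / 0.5 = 0.004, 0.0014 m / 0.5 = 0.0028.

>>> play_rows(
  motion=[
    [[0.0002,0,0.0014,0,0,0],[0.0004,0,0.0028,0,0,0],[0.0006,0,0.004,0,0,0],[0.0006,0,0.004,0,0,0]],
  ],
)

```text
time_s: 39.77
position: [0.5615, 0.2489, 0.0243]
tcp_rot: [[0.989, -0.056, -0.138], [-0.055, -0.998, 0.012], [-0.138, -0.005, -0.99]]
force: [-1.2, -1.0, 7.2]
opening: 0.687
grasp_force: 34.0
```

In the tool's units: -0.0005 m / 0.5 = -0.001.

>>> play_rows(
  motion=[
    [[0,0,-0.001,0,0,0],[0,0,-0.001,0,0,0],[0,0,-0.001,0,0,0],[0,0,-0.001,0,0,0],[0,0,-0.001,0,0,0]],
  ],
  fingers=0.078,
)

```text
time_s: 40.18
position: [0.5626, 0.2502, 0.0245]
tcp_rot: [[0.989, -0.057, -0.135], [-0.055, -0.998, 0.015], [-0.136, -0.007, -0.991]]
force: [0.2, 4.4, 6.4]
opening: 0.878
grasp_force: 3.0
```

In the tool's units: -0.175 m / 0.5 = -0.35, -0.15 m / 0.5 = -0.3, 8 degrees / 90 = 0.0889.

>>> play_rows(
  motion=[
    [[-0.002,0,-0.02,0,0,0],[-0.01,0,-0.08,0,0,0],[-0.022,0,-0.16,0,0.0222,0],[-0.032,0,-0.24,0,0.0556,0],[-0.04,0,-0.3,0,0.0889,0],[-0.048,0,-0.35,0,0.0889,0],[-0.048,0,-0.35,0,0.0889,0]],
  ],
)

```text
time_s: 40.77
position: [0.5643, 0.2485, 0.2065]
tcp_rot: [[0.998, -0.055, 0.012], [-0.055, -0.998, 0.006], [0.012, -0.007, -1.0]]
force: [1.5, 0.4, 1.0]
opening: 0.896
grasp_force: 0.0
```

```bash
python3 - <<'E'
from geo import *
d=cap('top','t15')
for n,z in (('plate1',.014),('cap',.012)):
    for r in finder.outline_of('top',n)[:6]: p=blob(d,r['pixels']); print(n,round(r['confidence'],2),p.mean(0).round(),rect(ray(d,p,z)))
d=cap('wrist','w15')
for r in finder.outline_of('wrist','plate1')[:5]: p=blob(d,r['pixels']); print(round(r['confidence'],2),p.mean(0).round(),rect(ray(d,p,.014)))
P=N-.044*X; plan([P[0],P[1],.2],-5.3)
E
```

```text
plate1 0.94 [275. 269.] (array([ 0.3476, -0.0506]), (99.65592956542969, 61.34077072143555), np.float32(-28.486206))
plate1 0.84 [248. 132.] (array([0.7079, 0.0149]), (59.28527069091797, 100.203125), np.float32(-28.79214))
plate1 0.77 [157. 198.] (array([0.5312, 0.2514]), (61.78877258300781, 92.30734252929688), np.float32(-3.5122004))
plate1 0.72 [266. 202.] (array([ 0.5189, -0.0315]), (59.88563537597656, 102.20995330810547), np.float32(-6.5036635))
cap 0.81 [400. 245.] (array([ 0.4053, -0.3776]), (87.26428985595703, 79.70664978027344), np.float32(-0.9056425))
cap 0.8 [359. 133.] (array([ 0.7042, -0.2841]), (80.35459899902344, 82.40282440185547), np.float32(42.67128))
cap 0.69 [335. 250.] (array([ 0.394 , -0.2073]), (82.30110168457031, 82.6507568359375), np.float32(43.74304))
0.9 [483. 197.] (array([ 0.5164, -0.0502]), (67.61546325683594, 95.64646911621094), np.float32(-5.1926494))
0.81 [177. 196.] (array([0.5409, 0.3561]), (63.42673110961914, 101.95198059082031), np.float32(-2.6900175))
0.61 [258. 196.] (array([0.5358, 0.25  ]), (60.30646514892578, 101.22154998779297), np.float32(-4.3596373))
0.24 [190. 296.] (array([0.3945, 0.3626]), (58.530269622802734, 50.077239990234375), np.float32(-2.3097317))
at [0.5608 0.2473 0.1981] op 78.3 F [ 0.6  0.1 -0.1] t 41.0 j [ 13.  32.  86.   0.  62. 106.] 
 move [-0.0729  0.2793 -0.0026] turn [-0.19  0.18  2.06]
```

In the tool's units: 0.279 m / 0.5 = 0.558, -0.073 m / 0.5 = -0.146, 2 degrees / 90 = 0.0222.

>>> play_rows(
  motion=[
    [[-0.018,0.07,0,0,0,0.0111],[-0.036,0.14,0,0,0,0.0222],[-0.054,0.21,0,0,0,0.0222],[-0.072,0.28,0,0,0,0.0222],[-0.092,0.35,0,0,0,0.0222],[-0.11,0.42,0,0,0,0.0222],[-0.128,0.49,0,0,0,0.0222],[-0.146,0.558,0,0,0,0.0222]],
  ],
  fingers=0.0,
)

```text
time_s: 41.68
position: [0.4716, -0.028, 0.197]
tcp_rot: [[0.996, -0.091, -0.003], [-0.091, -0.996, 0.005], [-0.003, -0.005, -1.0]]
force: [0.4, 0.2, -0.2]
opening: 0.374
grasp_force: 0.0
```

In the tool's units: 0.136 m / 0.5 = 0.272, 0.135 m / 0.5 = 0.27.

>>> play_rows(
  motion=[
    [[0,0,0.06,0,0,0],[0,0,0.13,0,0,0],[0,0,0.2,0,0,0],[0,0,0.25,0,0,0],[0,0,0.27,0,0,0],[0,0,0.272,0,0,0],[0,0,0.272,0,0,0]],
  ],
)

```text
time_s: 42.27
position: [0.4729, -0.0258, 0.0618]
tcp_rot: [[0.996, -0.091, -0.002], [-0.091, -0.996, 0.005], [-0.002, -0.005, -1.0]]
force: [0.4, 0.4, -0.4]
opening: 0.005
grasp_force: 0.0
```

```bash
python3 - <<'E'
from geo import *
P=N-.044*X; plan([P[0],P[1],.047],-5.3)
E
```

```text
at [ 0.4729 -0.0258  0.0618] op 0.4 F [ 0.4  0.4 -0.4] t 42.3 j [-17.  37. 112.   0.  32.  78.] 
 move [-0.0005  0.0017  0.0148] turn [-0.29  0.12  0.08]
```

In the tool's units: 0.016 m / 0.5 = 0.032, 0.0155 m / 0.5 = 0.031.

>>> play_rows(
  motion=[
    [[0,0.002,0.008,0,0,0],[0,0.003,0.016,0,0,0],[0,0.003,0.02,0,0,0],[0,0.003,0.023,0,0,0],[0,0.003,0.026,0,0,0],[0,0.003,0.029,0,0,0],[0,0.003,0.031,0,0,0],[0,0.003,0.032,0,0,0]],
  ],
)

```text
time_s: 42.93
position: [0.4726, -0.0273, 0.047]
tcp_rot: [[0.996, -0.091, 0.0], [-0.091, -0.996, 0.004], [-0.0, -0.004, -1.0]]
force: [-1.8, -1.0, 4.3]
opening: 0.003
grasp_force: 2.7
```

In the tool's units: 0.0065 m / 0.5 = 0.013, 0.004 m / 0.5 = 0.008.

>>> play_rows(
  motion=[
    [[0,0,0.002,0,0,0],[0,0,0.004,0,0,0],[0,0,0.006,0,0,0],[0,0,0.008,0,0,0],[0,0,0.01,0,0,0],[0,0,0.012,0,0,0],[0,0,0.013,0,0,0],[0,0,0.013,0,0,0]],
  ],
)

```text
time_s: 43.6
position: [0.4723, -0.0272, 0.0419]
tcp_rot: [[0.996, -0.091, 0.0], [-0.091, -0.996, 0.004], [-0.0, -0.004, -1.0]]
force: [-4.7, -0.2, 19.7]
opening: 0.008
grasp_force: 9.9
```

In the tool's units: -0.1 m / 0.5 = -0.2, -0.095 m / 0.5 = -0.19, 16 degrees / 90 = 0.1778.

>>> play_rows(
  motion=[
    [[0,0,-0.02,0,0,0],[-0.01,0,-0.09,0,0,0],[0,0,-0.16,0,0,0],[0.03,0,-0.2,0,0.0444,0],[0.05,0,-0.2,0,0.0889,0],[0.07,0,-0.19,0,0.1333,0],[0.09,0,-0.16,0,0.1778,0],[0.09,0,-0.16,0,0.1778,0]],
  ],
  fingers=0.075,
)

```text
time_s: 44.27
position: [0.516, -0.0312, 0.1187]
tcp_rot: [[0.958, -0.092, 0.273], [-0.09, -0.996, -0.02], [0.273, -0.006, -0.962]]
force: [-1.4, 0.7, 0.4]
opening: 0.529
grasp_force: 0.0
```

>>> play_rows(
  motion=[
    [[0,0,0,0,0,0],[0,0,0,0,0,0],[0,0,0,0,0,0],[0,0,0,0,0,0]],
  ],
)

```text
time_s: 44.6
position: [0.5187, -0.0319, 0.1206]
tcp_rot: [[0.957, -0.091, 0.276], [-0.088, -0.996, -0.021], [0.277, -0.004, -0.961]]
force: [-0.3, -0.2, -0.4]
opening: 0.809
grasp_force: 0.0
```

```bash
python3 - <<'E'
from geo import *
plan([.533,-.0331,.0579],-5.3,16)
e=cap('wrist','w16'); im=cv2.imread('pics/w16.png')[100:300,130:380]
c,ux,uz=frame(.42,0); q=proj(e,[c+a*ux+b*Y+.008*uz for a,b in((.05,.03),(.05,-.03),(-.05,.03),(-.05,-.03))]); print(q.round(1).tolist())
for v in q: cv2.drawMarker(im,(int(v[0]-130),int(v[1]-100)),(0,0,255),0,8,1)
cv2.imwrite('pics/c16.png',cv2.resize(im,(750,600)))
E
```

```text
at [ 0.5187 -0.0319  0.1206] op 70.4 F [-0.3 -0.2 -0.4] t 44.6 j [-18.  30. 115.  11.  20.  67.] 
 move [-0.0036  0.0001  0.0642] turn [-0.26 -0.07  0.02]
[[222.8, 186.3], [295.1, 186.4], [228.4, 279.8], [289.2, 280.0]]
```

View pics/c16.png

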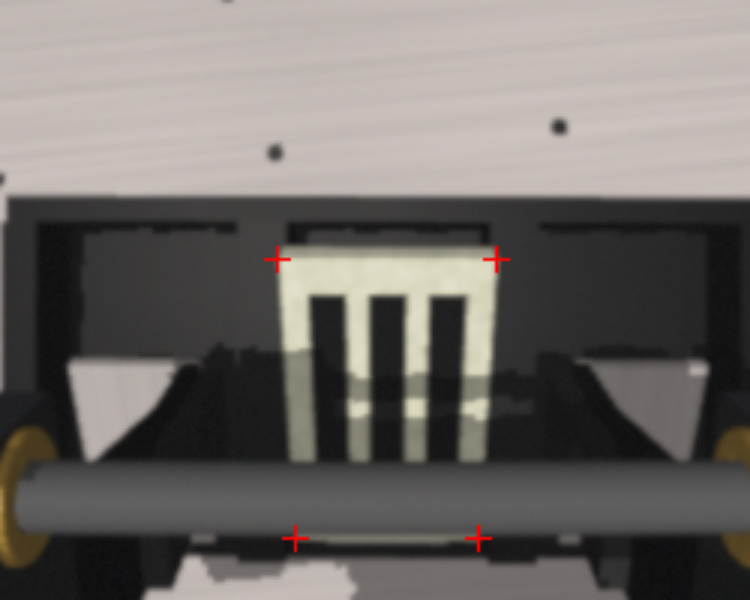

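In the tool's units: 0.058 m / 0.5 = 0.116, 0.054 m / 0.5 = 0.108.

>>> play_rows(
  motion=[
    [[-0.007,0,0.03,0,0,0],[-0.007,0,0.06,0,0,0],[-0.007,0,0.09,0,0,0],[-0.007,0,0.108,0,0,0],[-0.007,0,0.116,0,0,0],[-0.007,0,0.116,0,0,0],[-0.007,0,0.116,0,0,0]],
  ],
)

```text
time_s: 45.23
position: [0.5306, -0.0326, 0.0635]
tcp_rot: [[0.957, -0.091, 0.275], [-0.089, -0.996, -0.021], [0.276, -0.005, -0.961]]
force: [0.3, -0.2, 0.6]
opening: 0.863
grasp_force: 0.0
```

```bash
python3 - <<'E'
from geo import *
plan([.533,-.0331,.0579],-5.3,16)
E
```

```text
at [ 0.5306 -0.0326  0.0635] op 75.0 F [ 0.3 -0.2  0.6] t 45.2 j [-18.  37. 115.  17.  13.  61.] 
 move [0.0008 0.0003 0.006 ] turn [-0.28 -0.01  0.  ]
```

In the tool's units: 0.006 m / 0.5 = 0.012, 0.004 m / 0.5 = 0.008.

>>> play_rows(
  motion=[
    [[0.002,0,0.004,0,0,0],[0.002,0,0.008,0,0,0],[0.002,0,0.012,0,0,0],[0.002,0,0.012,0,0,0],[0.002,0,0.012,0,0,0]],
  ],
)

```text
time_s: 45.65
position: [0.5332, -0.0329, 0.0579]
tcp_rot: [[0.957, -0.091, 0.275], [-0.089, -0.996, -0.021], [0.276, -0.005, -0.961]]
force: [-0.3, -0.3, 0.6]
opening: 0.859
grasp_force: 0.0
```

>>> play_rows(
  motion=[
    [[0,0,0,0,0,0],[0,0,0,0,0,0],[0,0,0,0,0,0],[0,0,0,0,0,0],[0,0,0,0,0,0]],
  ],
  fingers=0.0,
)

```text
time_s: 46.07
position: [0.5332, -0.0329, 0.0579]
tcp_rot: [[0.957, -0.091, 0.275], [-0.089, -0.996, -0.021], [0.276, -0.005, -0.961]]
force: [-0.1, -0.1, 0.6]
opening: 0.684
grasp_force: 30.0
```

In the tool's units: -0.14 m / 0.5 = -0.28, -0.005 m / 0.5 = -0.01, -15 degrees / 90 = -0.1667.

>>> play_rows(
  motion=[
    [[0,0,-0.01,0,0,0],[0,0,-0.03,0,0,0],[0,0,-0.06,0,0,0],[0.01,0,-0.1,0,-0.0333,0],[0.03,0,-0.15,0,-0.0667,0],[0.05,0,-0.2,0,-0.1,0],[0.06,0,-0.24,0,-0.1333,0],[0.07,0,-0.28,0,-0.1667,0]],
  ],
)

```text
time_s: 46.73
position: [0.5278, -0.0333, 0.2049]
tcp_rot: [[0.996, -0.092, 0.018], [-0.092, -0.996, 0.001], [0.017, -0.003, -1.0]]
force: [0.6, 0.2, -1.6]
opening: 0.689
grasp_force: 30.0
```

```bash
python3 - <<'E'
from geo import *
plan([.5898,-.3115,.2],-5.3,-8)
E
```

```text
at [ 0.5278 -0.0333  0.2049] op 59.9 F [ 0.6  0.2 -1.6] t 46.7 j [-16.  25.  99.   0.  55.  79.] 
 move [0.0871 0.2713 0.0055] turn [-0.17 -8.99  0.06]
```

In the tool's units: 0.271 m / 0.5 = 0.542, 0.17 m / 0.5 = 0.34, -9 degrees / 90 = -0.1.

>>> play_rows(
  motion=[
    [[0.022,0.068,0,0,-0.0333,0],[0.044,0.136,0,0,-0.0667,0],[0.066,0.204,0,0,-0.1,0],[0.088,0.272,0.004,0,-0.1,0],[0.11,0.34,0.008,0,-0.1,0],[0.132,0.408,0.01,0,-0.1,0],[0.154,0.476,0.01,0,-0.1,0],[0.174,0.542,0.01,0,-0.1,0]],
  ],
)

```text
time_s: 47.4
position: [0.5897, -0.3126, 0.1979]
tcp_rot: [[0.986, -0.092, -0.138], [-0.091, -0.996, 0.017], [-0.139, -0.004, -0.99]]
force: [0.7, 0.4, -0.8]
opening: 0.683
grasp_force: 30.0
```

```bash
python3 - <<'E'
from geo import *
plan([.5898,-.3115,.1315],-5.3,-8)
E
```

```text
at [ 0.5897 -0.3126  0.1979] op 59.4 F [ 0.7  0.4 -0.8] t 47.4 j [-36.  39.  72.  -4.  76.  61.] 
 move [ 0.0093 -0.0009  0.0658] turn [-0.21  0.01  0.05]
```

In the tool's units: 0.0658 m / 0.5 = 0.1316, 0.0093 m / 0.5 = 0.0186.

>>> play_rows(
  motion=[
    [[0.006,-0.002,0.04,0,0,0],[0.012,-0.002,0.08,0,0,0],[0.016,-0.002,0.11,0,0,0],[0.018,-0.002,0.126,0,0,0],[0.0186,-0.002,0.1316,0,0,0],[0.0186,-0.002,0.1316,0,0,0],[0.0186,-0.002,0.1316,0,0,0],[0.0186,-0.002,0.1316,0,0,0]],
  ],
)

```text
time_s: 48.07
position: [0.5911, -0.3099, 0.1324]
tcp_rot: [[0.987, -0.091, -0.136], [-0.09, -0.996, 0.016], [-0.137, -0.003, -0.991]]
force: [0.4, 0.2, -0.8]
opening: 0.683
grasp_force: 30.0
```

```bash
python3 - <<'E'
from geo import *
plan([.5898,-.3115,.1315],-5.3,-8)
s=bot.read_state(); p=np.array(s['position']); C=p-.0274*X-.0163*Z
e=cap('wrist','w17'); g=e['frame'].astype(int).sum(2)/3
box=[C+a*X+b*Y+h*Z for h in (0,.008) for a in(.05,) for b in(.03,-.03)]
print(proj(e,box).round(1).tolist(), g[194:220,220].round(), proj(cap('side','s17'),box).round())
E
```

```text
at [ 0.5911 -0.3099  0.1324] op 59.5 F [ 0.4  0.2 -0.8] t 48.1 j [-36.  43.  75.  -4.  69.  61.] 
 move [-0.001   0.0017  0.001 ] turn [-0.17 -0.14  0.11]
[[211.1, 201.6], [307.3, 201.8], [208.9, 207.4], [309.5, 207.7]] [126. 125. 126. 125. 125. 127. 130. 126. 112. 102. 100.  99. 100. 104.
 114. 122. 124. 124. 124. 123. 123. 122. 122. 123. 125. 124.] [[297. 145.]
 [308. 139.]
 [297. 142.]
 [308. 137.]]
```

>>> play_rows(
  motion=[
    [[0,0,0,0,0,0],[0,0,0,0,0,0],[0,0,0,0,0,0],[0,0,0,0,0,0],[0,0,0,0,0,0],[0,0,0,0,0,0],[0,0,0,0,0,0],[0,0,0,0,0,0]],
  ],
)

```text
time_s: 48.83
position: [0.5904, -0.3096, 0.1308]
tcp_rot: [[0.986, -0.091, -0.138], [-0.089, -0.996, 0.017], [-0.139, -0.005, -0.99]]
force: [0.3, -0.1, -1.1]
opening: 0.682
grasp_force: 30.0
```

>>> play_rows(
  motion=[
    [[0,0,0,0,0,0],[0,0,0,0,0,0],[0,0,0,0,0,0],[0,0,0,0,0,0],[0,0,0,0,0,0],[0,0,0,0,0,0],[0,0,0,0,0,0],[0,0,0,0,0,0]],
  ],
)

```text
time_s: 49.5
position: [0.5904, -0.3096, 0.1309]
tcp_rot: [[0.986, -0.091, -0.138], [-0.09, -0.996, 0.017], [-0.139, -0.005, -0.99]]
force: [-0.3, 0.2, -0.7]
opening: 0.679
grasp_force: 30.0
```

>>> play_rows(
  motion=[
    [[0,0,0,0,0,0],[0,0,0,0,0,0],[0,0,0,0,0,0],[0,0,0,0,0,0],[0,0,0,0,0,0],[0,0,0,0,0,0],[0,0,0,0,0,0],[0,0,0,0,0,0]],
  ],
)

```text
time_s: 50.17
position: [0.5904, -0.3096, 0.1309]
tcp_rot: [[0.986, -0.091, -0.138], [-0.09, -0.996, 0.017], [-0.139, -0.005, -0.99]]
force: [0.6, -0.8, -1.2]
opening: 0.682
grasp_force: 30.0
```

>>> play_rows(
  motion=[
    [[0,0,0,0,0,0],[0,0,0,0,0,0],[0,0,0,0,0,0],[0,0,0,0,0,0],[0,0,0,0,0,0],[0,0,0,0,0,0],[0,0,0,0,0,0],[0,0,0,0,0,0]],
  ],
)

```text
time_s: 50.83
position: [0.5904, -0.3096, 0.1309]
tcp_rot: [[0.986, -0.091, -0.138], [-0.09, -0.996, 0.017], [-0.139, -0.005, -0.99]]
force: [-0.5, 0.6, -1.1]
opening: 0.682
grasp_force: 30.0
```

>>> play_rows(
  motion=[
    [[0,0,0,0,0,0],[0,0,0,0,0,0],[0,0,0,0,0,0],[0,0,0,0,0,0],[0,0,0,0,0,0],[0,0,0,0,0,0],[0,0,0,0,0,0],[0,0,0,0,0,0]],
  ],
)

```text
time_s: 51.5
position: [0.5904, -0.3096, 0.1309]
tcp_rot: [[0.986, -0.091, -0.138], [-0.09, -0.996, 0.017], [-0.139, -0.005, -0.99]]
force: [0.0, -0.3, -0.8]
opening: 0.679
grasp_force: 30.0
```

```bash
python3 - <<'E'
from geo import *
y=np.radians(-3.2);x=np.array([np.cos(y),np.sin(y),0])
B=np.array([.4126,.2575,0])+.0274*x
plan([.5898,-.3115,.2],-5.3,-8);plan([B[0],B[1],.2],-3.2,-8); print(B)
E
```

```text
at [ 0.5904 -0.3096  0.1309] op 59.1 F [ 0.  -0.3 -0.8] t 51.5 j [-36.  43.  75.  -4.  69.  61.] 
 move [-0.01    0.0016 -0.0684] turn [-0.25 -0.02  0.11]
at [ 0.5904 -0.3096  0.1309] op 59.1 F [ 0.  -0.3 -0.8] t 51.5 j [-36.  43.  75.  -4.  69.  61.] 
 move [-0.2086 -0.5498 -0.038 ] turn [-0.55 -0.02 -1.97]
[0.44  0.256 0.   ]
```

In the tool's units: -0.1941 m / 0.5 = -0.3882, -0.0096 m / 0.5 = -0.0192.

>>> play_rows(
  motion=[
    [[-0.008,0,-0.06,0,0,0],[-0.0192,0,-0.134,0,0,0],[-0.0426,-0.0648,-0.1332,0,0,0],[-0.066,-0.1294,-0.1296,0,0,0],[-0.0894,-0.194,-0.126,0,0,0],[-0.1128,-0.2588,-0.1224,0,0,0],[-0.1362,-0.3236,-0.119,0,0,0],[-0.1596,-0.3882,-0.1154,0,0,0]],
  ],
)

```text
time_s: 52.17
position: [0.5367, -0.1087, 0.2003]
tcp_rot: [[0.986, -0.091, -0.137], [-0.09, -0.996, 0.017], [-0.138, -0.004, -0.99]]
force: [0.6, 0.1, -1.5]
opening: 0.683
grasp_force: 30.0
```

In the tool's units: -0.2588 m / 0.5 = -0.5176, -0.2265 m / 0.5 = -0.453, -2 degrees / 90 = -0.0222.

>>> play_rows(
  motion=[
    [[-0.0234,-0.0648,0.0036,0,0,0],[-0.0468,-0.1294,0.0072,0,0,0],[-0.0702,-0.194,0.0108,0,0,0],[-0.0936,-0.2588,0.0144,0,0,0],[-0.117,-0.3236,0.018,0,0,0],[-0.1404,-0.3882,0.0214,0,0,0],[-0.1638,-0.453,0.025,0,0,-0.0111],[-0.1872,-0.5176,0.0286,0,0,-0.0222]],
  ],
)

```text
time_s: 52.83
position: [0.4661, 0.1577, 0.2004]
tcp_rot: [[0.989, -0.056, -0.137], [-0.054, -0.998, 0.017], [-0.138, -0.01, -0.99]]
force: [1.3, -0.4, -1.0]
opening: 0.686
grasp_force: 30.0
```

In the tool's units: -0.097 m / 0.5 = -0.194, -0.09 m / 0.5 = -0.18.

>>> play_rows(
  motion=[
    [[-0.0234,-0.0648,0.0036,0,0,0],[-0.0468,-0.1294,0.0072,0,0,0],[-0.064,-0.18,0.01,0,0,0],[-0.064,-0.194,0.01,0,0,0],[-0.064,-0.194,0.01,0,0,0]],
  ],
)

```text
time_s: 53.25
position: [0.4395, 0.2566, 0.2007]
tcp_rot: [[0.989, -0.053, -0.137], [-0.051, -0.999, 0.017], [-0.137, -0.01, -0.99]]
force: [0.9, -0.3, -0.8]
opening: 0.688
grasp_force: 30.0
```

```bash
python3 - <<'E'
from geo import *
plan([.44,.256,.03],-3.2,-8)
E
```

```text
at [0.4395 0.2566 0.2007] op 59.8 F [ 0.9 -0.3 -0.8] t 53.2 j [ 16.  27.  97.   3.  64. 107.] 
 move [0.024  0.0022 0.169 ] turn [-0.53 -0.1   0.24]
```

In the tool's units: 0.168 m / 0.5 = 0.336, 0.03 m / 0.5 = 0.06, -0.5 degrees / 90 = -0.0056.

>>> play_rows(
  motion=[
    [[0.01,0.002,0.06,-0.0056,0,0],[0.02,0.002,0.13,-0.0056,0,0],[0.03,0.004,0.2,-0.0056,0,0],[0.038,0.004,0.26,-0.0056,0,0],[0.044,0.004,0.304,-0.0056,0,0],[0.047,0.004,0.324,-0.0056,0,0],[0.048,0.004,0.336,-0.0056,0,0],[0.048,0.004,0.336,-0.0056,0,0]],
  ],
)

```text
time_s: 53.92
position: [0.4405, 0.2536, 0.0301]
tcp_rot: [[0.989, -0.056, -0.139], [-0.056, -0.998, 0.008], [-0.14, -0.0, -0.99]]
force: [-0.1, 0.3, -1.0]
opening: 0.682
grasp_force: 30.0
```

In the tool's units: 0.0052 m / 0.5 = 0.0104, 0.0042 m / 0.5 = 0.0084.

>>> play_rows(
  motion=[
    [[0.0004,0,0.003,0,0,0],[0.0008,0,0.006,0,0,0],[0.0012,0,0.0084,0,0,0],[0.0014,0,0.0104,0,0,0],[0.0014,0,0.0104,0,0,0]],
  ],
)

```text
time_s: 54.33
position: [0.4404, 0.2546, 0.026]
tcp_rot: [[0.989, -0.055, -0.137], [-0.054, -0.998, 0.009], [-0.138, -0.001, -0.99]]
force: [1.3, -0.5, -0.6]
opening: 0.684
grasp_force: 30.0
```

In the tool's units: 0.002 m / 0.5 = 0.004, 0.0014 m / 0.5 = 0.0028.

>>> play_rows(
  motion=[
    [[0.0002,0,0.0014,0,0,0],[0.0004,0,0.0028,0,0,0],[0.0006,0,0.004,0,0,0],[0.0006,0,0.004,0,0,0]],
  ],
)

```text
time_s: 54.67
position: [0.4404, 0.2546, 0.0243]
tcp_rot: [[0.989, -0.055, -0.138], [-0.055, -0.998, 0.009], [-0.138, -0.001, -0.99]]
force: [-0.7, -0.6, 6.2]
opening: 0.687
grasp_force: 33.3
```

In the tool's units: -0.0005 m / 0.5 = -0.001.

>>> play_rows(
  motion=[
    [[0,0,-0.001,0,0,0],[0,0,-0.001,0,0,0],[0,0,-0.001,0,0,0],[0,0,-0.001,0,0,0],[0,0,-0.001,0,0,0]],
  ],
  fingers=0.078,
)

```text
time_s: 55.08
position: [0.4407, 0.2547, 0.0243]
tcp_rot: [[0.989, -0.055, -0.137], [-0.055, -0.998, 0.009], [-0.138, -0.001, -0.99]]
force: [-0.0, 1.7, 6.1]
opening: 0.881
grasp_force: 2.8
```

In the tool's units: -0.175 m / 0.5 = -0.35, -0.001 m / 0.5 = -0.002, 8 degrees / 90 = 0.0889.

>>> play_rows(
  motion=[
    [[-0.002,0,-0.02,0,0,0],[-0.01,0,-0.08,0,0,0],[-0.022,0,-0.16,0,0.0222,0],[-0.032,0,-0.24,0,0.0556,0],[-0.04,0,-0.3,0,0.0889,0],[-0.048,0,-0.35,0,0.0889,0],[-0.048,0,-0.35,0,0.0889,0]],
  ],
)

```text
time_s: 55.67
position: [0.4425, 0.2552, 0.2059]
tcp_rot: [[0.998, -0.054, 0.01], [-0.054, -0.999, 0.003], [0.01, -0.004, -1.0]]
force: [-0.2, -0.6, 0.8]
opening: 0.9
grasp_force: 0.0
```

```bash
python3 - <<'E'
from geo import *
d=cap('top','t18')
for n,z in (('plate1',.014),('cap',.012)):
    for r in finder.outline_of('top',n)[:6]: p=blob(d,r['pixels']); print(n,round(r['confidence'],2),p.mean(0).round(),rect(ray(d,p,z)))
d=cap('wrist','w18')
for r in finder.outline_of('wrist','plate1')[:5]: p=blob(d,r['pixels']); print(round(r['confidence'],2),p.mean(0).round(),rect(ray(d,p,.014)))
P=N+.078*Y+.011*X; print(P,N+.011*X,N-.078*Y+.011*X); plan([P[0],P[1],.12],-5.3)
E
```

```text
plate1 0.82 [157. 192.] (array([0.5448, 0.2494]), (64.11677551269531, 77.99365234375), np.float32(-3.112596))
plate1 0.77 [154. 253.] (array([0.3878, 0.2568]), (59.20256423950195, 51.78993225097656), np.float32(-3.6277292))
plate1 0.62 [275. 269.] (array([ 0.3474, -0.0516]), (101.11373138427734, 60.5124626159668), np.float32(-27.004429))
plate1 0.57 [247. 132.] (array([0.7093, 0.0154]), (62.028480529785156, 102.6900863647461), np.float32(-26.95654))
plate1 0.49 [127. 183.] (array([0.5716, 0.3275]), (41.119911193847656, 18.487884521484375), np.float32(28.231375))
cap 0.76 [359. 133.] (array([ 0.7053, -0.2849]), (79.96559143066406, 85.531005859375), np.float32(-19.382639))
cap 0.65 [400. 245.] (array([ 0.4053, -0.3766]), (84.68533325195312, 79.70639038085938), np.float32(-0.9016087))
cap 0.16 [156. 217.] (array([0.475 , 0.2818]), (167.01048278808594, 251.4020538330078), np.float32(-2.8148348))
0.9 [168.  99.] (array([0.5402, 0.356 ]), (62.02973175048828, 99.9720458984375), np.float32(-2.5533955))
0.82 [257.  98.] (array([0.5348, 0.2515]), (60.59732437133789, 100.48463439941406), np.float32(-1.9037013))
0.67 [476. 219.] (array([ 0.3684, -0.047 ]), (111.38553619384766, 52.099525451660156), np.float32(-13.544966))
0.66 [259. 195.] (array([0.4144, 0.2558]), (60.129032135009766, 100.55835723876953), np.float32(-2.7324603))
[0.5342 0.0452 0.    ] [ 0.527  -0.0325  0.    ] [ 0.5197 -0.1102  0.    ]
at [0.4398 0.2538 0.1992] op 77.9 F [0.6 0.1 0.6] t 55.9 j [ 17.  25. 101.   0.  54. 111.] 
 move [0.106 0.203 0.079] turn [0.03 0.15 2.11]
```

In the tool's units: 0.203 m / 0.5 = 0.406, 0.15 m / 0.5 = 0.3, 2.1 degrees / 90 = 0.0233.

>>> play_rows(
  motion=[
    [[0.03,0.06,0,0,0,0.0111],[0.06,0.12,0,0,0,0.0222],[0.092,0.18,0,0,0,0.0233],[0.124,0.24,0,0,0,0.0233],[0.156,0.3,0.02,0,0,0.0233],[0.188,0.36,0.06,0,0,0.0233],[0.212,0.406,0.11,0,0,0.0233],[0.212,0.406,0.158,0,0,0.0233]],
  ],
  fingers=0.0,
)

```text
time_s: 56.58
position: [0.5385, 0.041, 0.1194]
tcp_rot: [[0.995, -0.097, 0.003], [-0.097, -0.995, -0.001], [0.003, 0.001, -1.0]]
force: [0.2, 0.4, -0.5]
opening: 0.375
grasp_force: 0.0
```

In the tool's units: 0.062 m / 0.5 = 0.124, 0.06 m / 0.5 = 0.12.

>>> play_rows(
  motion=[
    [[0,0,0.04,0,0,0],[0,0,0.08,0,0,0],[0,0,0.11,0,0,0],[0,0,0.12,0,0,0],[0,0,0.124,0,0,0],[0,0,0.124,0,0,0]],
  ],
)

```text
time_s: 57.08
position: [0.5349, 0.0458, 0.0585]
tcp_rot: [[0.996, -0.092, -0.002], [-0.092, -0.996, 0.001], [-0.002, -0.001, -1.0]]
force: [-0.3, -0.1, -0.2]
opening: 0.012
grasp_force: 0.0
```

>>> play_rows(
  motion=[
    [[0,0,0.004,0,0,0],[0,0,0.008,0,0,0],[0,0,0.012,0,0,0],[0,0,0.016,0,0,0],[0,0,0.02,0,0,0],[0,0,0.024,0,0,0],[0,0,0.026,0,0,0],[0,0,0.026,0,0,0]],
  ],
)

```text
time_s: 57.75
position: [0.5369, 0.0457, 0.0469]
tcp_rot: [[0.996, -0.092, 0.004], [-0.092, -0.996, 0.0], [0.004, -0.001, -1.0]]
force: [2.2, -0.0, 4.3]
opening: 0.001
grasp_force: 1.9
```

In the tool's units: 0.0055 m / 0.5 = 0.011, 0.004 m / 0.5 = 0.008.

>>> play_rows(
  motion=[
    [[0,0,0.002,0,0,0],[0,0,0.004,0,0,0],[0,0,0.006,0,0,0],[0,0,0.008,0,0,0],[0,0,0.01,0,0,0],[0,0,0.011,0,0,0],[0,0,0.011,0,0,0]],
  ],
)

```text
time_s: 58.33
position: [0.5359, 0.0457, 0.043]
tcp_rot: [[0.996, -0.092, 0.002], [-0.092, -0.996, 0.0], [0.002, -0.001, -1.0]]
force: [1.1, -0.2, 20.1]
opening: 0.007
grasp_force: 9.7
```

In the tool's units: 0.001 m / 0.5 = 0.002, 0.0005 m / 0.5 = 0.001.

>>> play_rows(
  motion=[
    [[0,0,0.001,0,0,0],[0,0,0.002,0,0,0],[0,0,0.002,0,0,0]],
  ],
)

```text
time_s: 58.58
position: [0.5358, 0.0457, 0.0428]
tcp_rot: [[0.996, -0.092, 0.002], [-0.092, -0.996, 0.0], [0.002, -0.001, -1.0]]
force: [-0.9, -1.2, 26.7]
opening: 0.005
grasp_force: 13.0
```

In the tool's units: 0.078 m / 0.5 = 0.156, -0.04 m / 0.5 = -0.08.

>>> play_rows(
  motion=[
    [[0,0,-0.03,0,0,0],[0,0.02,-0.08,0,0,0],[0,0.09,-0.09,0,0,0],[0,0.156,-0.08,0,0,0],[0,0.156,-0.05,0,0,0],[0,0.156,-0.036,0,0,0],[0,0.156,-0.03,0,0,0],[0,0.156,-0.026,0,0,0]],
  ],
)

```text
time_s: 59.25
position: [0.526, -0.031, 0.0518]
tcp_rot: [[0.996, -0.091, -0.005], [-0.091, -0.996, 0.002], [-0.005, -0.001, -1.0]]
force: [-1.4, -1.7, 3.6]
opening: 0.007
grasp_force: 1.7
```

In the tool's units: 0.0125 m / 0.5 = 0.025, 0.002 m / 0.5 = 0.004.

>>> play_rows(
  motion=[
    [[0,0,0.004,0,0,0],[0,0,0.008,0,0,0],[0,0,0.012,0,0,0],[0,0,0.016,0,0,0],[0,0,0.02,0,0,0],[0,0,0.024,0,0,0],[0,0,0.025,0,0,0],[0,0,0.025,0,0,0]],
  ],
)

```text
time_s: 59.92
position: [0.5277, -0.031, 0.0429]
tcp_rot: [[0.996, -0.092, 0.0], [-0.092, -0.996, 0.001], [-0.0, -0.001, -1.0]]
force: [-5.4, 2.2, 23.9]
opening: 0.008
grasp_force: 11.8
```

In the tool's units: 0.078 m / 0.5 = 0.156, -0.045 m / 0.5 = -0.09.

>>> play_rows(
  motion=[
    [[0,0,-0.03,0,0,0],[0,0.02,-0.08,0,0,0],[0,0.09,-0.09,0,0,0],[0,0.156,-0.08,0,0,0],[0,0.156,-0.05,0,0,0],[0,0.156,-0.036,0,0,0],[0,0.156,-0.03,0,0,0],[0,0.156,-0.026,0,0,0]],
  ],
)

```text
time_s: 60.58
position: [0.521, -0.109, 0.0528]
tcp_rot: [[0.996, -0.091, 0.0], [-0.091, -0.996, 0.001], [0.0, -0.001, -1.0]]
force: [-1.3, -2.8, 2.6]
opening: 0.003
grasp_force: 1.8
```

In the tool's units: 0.0125 m / 0.5 = 0.025, 0.012 m / 0.5 = 0.024.

>>> play_rows(
  motion=[
    [[0,0,0.004,0,0,0],[0,0,0.008,0,0,0],[0,0,0.012,0,0,0],[0,0,0.016,0,0,0],[0,0,0.02,0,0,0],[0,0,0.024,0,0,0],[0,0,0.025,0,0,0],[0,0,0.025,0,0,0]],
  ],
)

```text
time_s: 61.25
position: [0.5228, -0.1095, 0.043]
tcp_rot: [[0.996, -0.092, 0.005], [-0.092, -0.996, -0.0], [0.005, -0.0, -1.0]]
force: [0.7, 1.3, 17.8]
opening: 0.007
grasp_force: 8.8
```

In the tool's units: -0.157 m / 0.5 = -0.314, 0.109 m / 0.5 = 0.218.

>>> play_rows(
  motion=[
    [[0,0,-0.04,0,0,0],[0,0,-0.12,0,0,0],[-0.02,0.02,-0.2,0,0,0],[-0.08,0.072,-0.24,0,0,0],[-0.136,0.124,-0.27,0,0,0],[-0.192,0.176,-0.3,0,0,0],[-0.238,0.218,-0.314,0,0,0],[-0.238,0.218,-0.314,0,0,0]],
  ],
  fingers=0.06,
)

```text
time_s: 61.92
position: [0.3885, -0.2088, 0.1985]
tcp_rot: [[0.995, -0.097, -0.002], [-0.097, -0.995, 0.001], [-0.002, -0.001, -1.0]]
force: [0.9, 0.1, -0.0]
opening: 0.531
grasp_force: 0.0
```

>>> play_rows(
  motion=[
    [[0,0,0,0,0,0],[0,0,0,0,0,0],[0,0,0,0,0,0]],
  ],
)

```text
time_s: 62.17
position: [0.3927, -0.2062, 0.197]
tcp_rot: [[0.996, -0.091, -0.001], [-0.091, -0.996, 0.002], [-0.001, -0.002, -1.0]]
force: [0.2, -0.4, -1.0]
opening: 0.671
grasp_force: 0.0
```

```bash
python3 - <<'E'
from geo import *
e=cap('wrist','w20'); d=cap('side','s20')
for c,k in(('wrist',e),('side',d)):
    for r in finder.recognise(c,'cap')[:4]: print(c,round(r['confidence'],2),np.round(r['at'],4),proj(k,r['at']).round())
for r in finder.outline_of('wrist','cap')[:3]:
    p=blob(e,r['pixels']); print(p.mean(0).round(),cv2.fitEllipse((ray(e,p,.013)[:,:2]*1000).astype(np.float32)))
plan([.394,-.207,.2],0)
A=cv2.imread('pics/w20.png')[60:300,100:420];B=cv2.imread('pics/s20.png')[140:290,220:420]
cv2.imwrite('pics/c20.png',np.hstack([cv2.resize(A,(400,300)),cv2.resize(B,(400,300))]))
E
```

```text
wrist 0.76 [ 0.4142 -0.3725  0.0129] [[391. 150.]]
wrist 0.71 [ 0.3948 -0.212   0.0113] [[263. 176.]]
side 0.91 [ 0.3981 -0.366   0.0111] [[372. 183.]]
side 0.74 [ 0.7019 -0.2737  0.0115] [[272. 170.]]
side 0.68 [ 0.3872 -0.1989  0.0159] [[354. 206.]]
[394. 155.] ((405.9280090332031, -376.31842041015625), (82.51106262207031, 86.58344268798828), 161.75767517089844)
[260. 176.] ((394.5513610839844, -208.41725158691406), (82.53874206542969, 83.9930419921875), 78.47686767578125)
at [ 0.3929 -0.2065  0.1973] op 59.9 F [ 0.7 -0.6  0. ] t 62.4 j [-42.  20. 110.   0.  50.  53.] 
 move [ 0.0012  0.0004 -0.0027] turn [-0.08  0.01 -5.18]
```

View pics/c20.png

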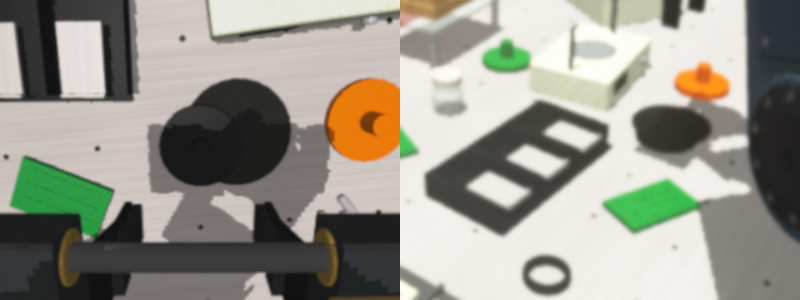

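The black cap was knocked and now stands at wrist px (260,176), half on the mat. The orange look-alike is at (391,150). Grasping the black cap's knob.

In the tool's units: 0.161 m / 0.5 = 0.322, 0.002 m / 0.5 = 0.004.

>>> play_rows(
  motion=[
    [[0.004,0.0034,0.06,0,0,0],[0.004,0.0034,0.13,0,0,0],[0.004,0.0034,0.2,0,0,0],[0.004,0.0034,0.26,0,0,0],[0.004,0.0034,0.3,0,0,0],[0.004,0.0034,0.32,0,0,0],[0.004,0.0034,0.322,0,0,0],[0.004,0.0034,0.322,0,0,0]],
  ],
)

```text
time_s: 63.08
position: [0.3944, -0.2085, 0.036]
tcp_rot: [[0.996, -0.091, -0.001], [-0.091, -0.996, 0.002], [-0.001, -0.002, -1.0]]
force: [-0.1, -0.4, -0.8]
opening: 0.691
grasp_force: 0.0
```

>>> play_rows(
  motion=[
    [[0,0,0,0,0,0],[0,0,0,0,0,0],[0,0,0,0,0,0],[0,0,0,0,0,0],[0,0,0,0,0,0],[0,0,0,0,0,0],[0,0,0,0,0,0],[0,0,0,0,0,0]],
  ],
  fingers=0.0,
)

```text
time_s: 63.75
position: [0.3944, -0.209, 0.037]
tcp_rot: [[0.996, -0.092, 0.001], [-0.092, -0.996, 0.001], [0.001, -0.001, -1.0]]
force: [-0.2, 0.6, 3.8]
opening: 0.247
grasp_force: 30.0
```

In the tool's units: -0.16 m / 0.5 = -0.32, -0.13 m / 0.5 = -0.26.

>>> play_rows(
  motion=[
    [[0,0,-0.04,0,0,0],[0,0,-0.1,0,0,0],[0,0,-0.18,0,0,0],[0,0,-0.26,0,0,0],[0,0,-0.32,0,0,0],[0,0,-0.32,0,0,0],[0,0,-0.32,0,0,0]],
  ],
)

```text
time_s: 64.33
position: [0.3949, -0.2096, 0.1981]
tcp_rot: [[0.996, -0.092, 0.004], [-0.092, -0.996, -0.002], [0.004, 0.002, -1.0]]
force: [-0.8, -0.0, -2.3]
opening: 0.239
grasp_force: 30.0
```

```bash
python3 - <<'E'
from geo import *
plan([.5625,-.309,.195],-5.3); s=bot.read_state(); p=np.array(s['position'])
e=cap('wrist','w21')
for r in finder.outline_of('wrist','cap')[:3]:
    q=blob(e,r['pixels']); print(round(r['confidence'],2),q.mean(0).round(),cv2.fitEllipse((ray(e,q,p[2]-.034+.012)[:,:2]*1000).astype(np.float32)))
# viewer window circle (dark rim/grey glass)
for r in finder.outline_of('wrist','viewer')[:1]: print(rect(ray(e,blob(e,r['pixels']),.05)))
E
```

```text
at [ 0.3949 -0.2096  0.1981] op 20.8 F [-0.8 -0.  -2.3] t 64.3 j [-42.  20. 110.   0.  50.  53.] 
 move [0.176  0.0836 0.0039] turn [ 0.1  -0.22  0.03]
0.82 [390. 157.] ((437.58758544921875, -297.0121154785156), (41.39887237548828, 43.97353744506836), 166.19561767578125)
0.66 [258. 216.] ((409.7185974121094, -210.34083557128906), (56.21523666381836, 74.78651428222656), 175.1440887451172)
(array([ 0.5356, -0.3127]), (183.42300415039062, 88.05070495605469), np.float32(-0.16720623))
```

```bash
python3 - <<'E'
from geo import *
for c in('top','side','wrist'):
    d=cap(c,'g'+c); f=d['frame'].astype(int); x,y=proj(d,[(.5625,-.309,.05)])[0].round().astype(int); print(c,x,y)
    if not(0<=x<512 and 0<=y<384): continue
    print(f[y,x],f[y,max(x-3,0)])
    m=((f[...,2]-f[...,0])>3)&(f.sum(2)>200)
    m=cv2.morphologyEx(m.astype(np.uint8),cv2.MORPH_OPEN,np.ones((3,3),np.uint8))
    if m[y,x]:
        q=blob(d,m,(x,y)); w=(ray(d,q,.05)[:,:2]*1000).astype(np.float32); print(len(q),cv2.fitEllipse(w),cv2.minEnclosingCircle(w))
E
```

```text
top 375 182
[ 96 100 100] [104 107 108]
side 316 165
[200 208 202] [200 208 202]
wrist 348 7
[155 160 158] [156 162 160]
```

In the tool's units: 0.07 m / 0.5 = 0.14, 0.054 m / 0.5 = 0.108.

>>> play_rows(
  motion=[
    [[0.04,0.03,0,0,0,0],[0.09,0.07,0,0,0,0],[0.14,0.108,0,0,0,0],[0.14,0.108,0,0,0,0],[0.14,0.108,0,0,0,0]],
  ],
)

```text
time_s: 65.05
position: [0.4598, -0.2703, 0.1953]
tcp_rot: [[0.996, -0.092, -0.0], [-0.092, -0.996, 0.002], [-0.0, -0.002, -1.0]]
force: [-1.1, 0.4, -1.1]
opening: 0.244
grasp_force: 30.0
```

```bash
python3 - <<'E'
from geo import *
for c in('top','side','wrist'):
    d=cap(c,'k'+c); f=d['frame'].astype(int); x,y=proj(d,[(.5625,-.309,.05)])[0].round().astype(int); print(c,x,y,f[y,x])
    m=((f[...,2]-f[...,0])>-3)&(f.sum(2)>200)
    m=cv2.morphologyEx(m.astype(np.uint8),cv2.MORPH_OPEN,np.ones((3,3),np.uint8))
    if m[y,x]:
        q=blob(d,m,(x,y)); w=(ray(d,q,.05)[:,:2]*1000).astype(np.float32); print(len(q),q.min(0),q.max(0),cv2.fitEllipse(w),cv2.minEnclosingCircle(w))
plan([.5625,-.309,.195],-5.3)
cv2.imwrite('pics/c22.png',cv2.resize(cv2.imread('pics/kwrist.png')[0:240,150:470],(800,600)))
E
```

```text
top 375 182 [ 99 104 101]
77 [363 169] [389 191] ((569.6829223632812, -309.2604675292969), (52.15214157104492, 73.15774536132812), 22.972389221191406) ((565.228515625, -311.89892578125), 35.87920379638672)
side 316 165 [199 207 201]
40 [307 161] [325 167] ((565.9592895507812, -315.6403503417969), (44.4297981262207, 59.440185546875), 120.38745880126953) ((565.0648193359375, -315.7947692871094), 29.223262786865234)
wrist 290 83 [170 175 172]
207 [259  43] [329 118] ((563.8335571289062, -312.95343017578125), (71.14494323730469, 71.68720245361328), 75.59822845458984) ((563.9532470703125, -312.70892333984375), 36.4882926940918)
at [ 0.4576 -0.2679  0.1955] op 21.3 F [-0.2 -0.1 -1.6] t 65.2 j [-42.  26.  98.   0.  56.  53.] 
 move [0.1082 0.0313 0.0001] turn [-0.19  0.16  0.03]
```

View pics/c22.png

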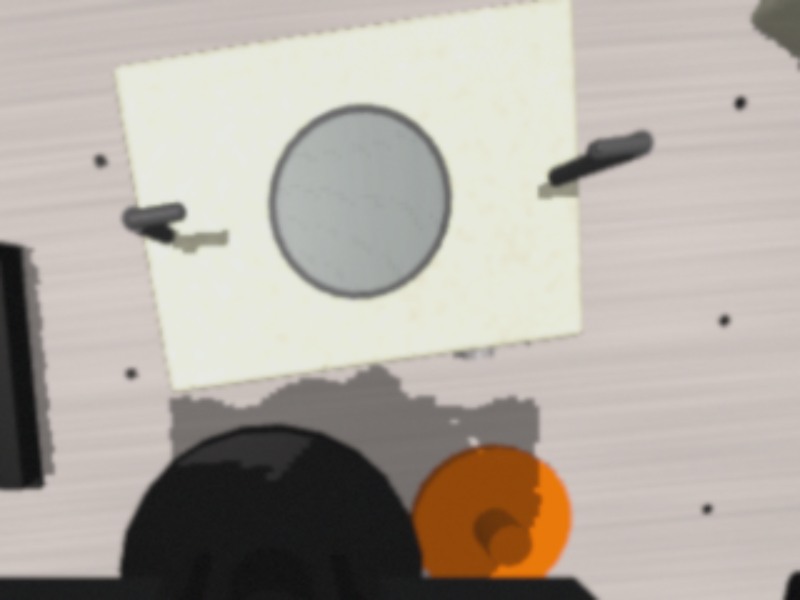

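The enlarged crop shows the glass window at wrist px (294,80) and the pointers on either side, with the black cap held in the gripper. Window centre is (0.563, -0.312) m.

In the tool's units: 0.109 m / 0.5 = 0.218, 0.033 m / 0.5 = 0.066.

>>> play_rows(
  motion=[
    [[0.072,0.022,0,0,0,0],[0.144,0.044,0,0,0,0],[0.2,0.06,0,0,0,0],[0.218,0.066,0.01,0,0,0],[0.218,0.066,0.06,0,0,0],[0.218,0.066,0.12,0,0,0],[0.218,0.066,0.17,0,0,0],[0.218,0.066,0.2,0,0,0]],
  ],
)

```text
time_s: 65.87
position: [0.5615, -0.3095, 0.0932]
tcp_rot: [[0.996, -0.092, -0.006], [-0.092, -0.996, 0.006], [-0.006, -0.005, -1.0]]
force: [0.3, 0.1, -1.6]
opening: 0.244
grasp_force: 30.0
```

In the tool's units: 0.011 m / 0.5 = 0.022, 0.006 m / 0.5 = 0.012.

>>> play_rows(
  motion=[
    [[0,0,0.006,0,0,0],[0,0,0.012,0,0,0],[0,0,0.016,0,0,0],[0,0,0.018,0,0,0],[0,0,0.02,0,0,0],[0,0,0.022,0,0,0],[0,0,0.022,0,0,0]],
  ],
)

```text
time_s: 66.45
position: [0.5649, -0.3123, 0.0864]
tcp_rot: [[0.996, -0.092, 0.002], [-0.092, -0.996, 0.0], [0.002, -0.0, -1.0]]
force: [-0.7, 0.1, -2.0]
opening: 0.244
grasp_force: 30.0
```

In the tool's units: 0.0025 m / 0.5 = 0.005, 0.002 m / 0.5 = 0.004.

>>> play_rows(
  motion=[
    [[0,0,0.002,0,0,0],[0,0,0.004,0,0,0],[0,0,0.005,0,0,0],[0,0,0.005,0,0,0]],
  ],
)

```text
time_s: 66.78
position: [0.5649, -0.3124, 0.085]
tcp_rot: [[0.996, -0.092, 0.002], [-0.092, -0.996, -0.0], [0.002, -0.0, -1.0]]
force: [-1.9, 1.0, 6.2]
opening: 0.245
grasp_force: 30.0
```

Contact. Releasing and lifting clear, then checking everything.

In the tool's units: -0.0005 m / 0.5 = -0.001.

>>> play_rows(
  motion=[
    [[0,0,-0.001,0,0,0],[0,0,-0.001,0,0,0],[0,0,-0.001,0,0,0],[0,0,-0.001,0,0,0],[0,0,-0.001,0,0,0]],
  ],
  fingers=0.055,
)

```text
time_s: 67.2
position: [0.5646, -0.3121, 0.0835]
tcp_rot: [[0.996, -0.092, 0.0], [-0.092, -0.996, 0.001], [0.0, -0.001, -1.0]]
force: [0.6, -0.3, -0.5]
opening: 0.537
grasp_force: 0.0
```

In the tool's units: -0.19 m / 0.5 = -0.38, -0.18 m / 0.5 = -0.36.

>>> play_rows(
  motion=[
    [[0,0,-0.02,0,0,0],[0,0,-0.07,0,0,0],[0,0,-0.14,0,0,0],[0,0,-0.2,0,0,0],[0,0,-0.26,0,0,0],[-0.06,0,-0.32,0,0,0],[-0.12,0,-0.36,0,0,0],[-0.18,0,-0.38,0,0,0]],
  ],
)

```text
time_s: 67.87
position: [0.4753, -0.3047, 0.2776]
tcp_rot: [[0.996, -0.091, 0.005], [-0.091, -0.996, -0.004], [0.006, 0.004, -1.0]]
force: [-0.8, -0.7, -0.1]
opening: 0.633
grasp_force: 0.0
```

>>> play_rows(
  motion=[
    [[0,0,0,0,0,0],[0,0,0,0,0,0],[0,0,0,0,0,0],[0,0,0,0,0,0],[0,0,0,0,0,0],[0,0,0,0,0,0]],
  ],
)

```text
time_s: 68.37
position: [0.4755, -0.3039, 0.2728]
tcp_rot: [[0.996, -0.091, -0.0], [-0.091, -0.996, 0.002], [-0.0, -0.002, -1.0]]
force: [-0.6, -0.5, 0.1]
opening: 0.629
grasp_force: 0.0
```

```bash
python3 - <<'E'
from geo import *
e=cap('wrist','w23'); f=e['frame'].astype(int); g=f.sum(2)/3
m=(g>200).astype(np.uint8); x,y=proj(e,[(.563,-.312,.062)])[0].round().astype(int); print(x,y)
b=((g<90)).astype(np.uint8); b[y+70:]=0; b=cv2.morphologyEx(b,cv2.MORPH_OPEN,np.ones((9,9),np.uint8)); q=blob(e,b,(int(x),int(y)-15)); print(q.min(0),q.max(0))
w=(ray(e,q,.062)[:,:2]*1000).astype(np.float32); print('cap',cv2.fitEllipse(w))
m[:,:max(0,x-130)]=0;m[:,x+130:]=0;m[y+80:]=0; p=blob(e,cv2.morphologyEx(m,cv2.MORPH_OPEN,np.ones((5,5),np.uint8))); print('viewer',rect(ray(e,p,.05)))
d=cap('top')
for n,z in (('plate1',.014),('optic_post',.04),('screw_jar',.03),('lens_ring',.01),('wood_block',.025)):
    for r in finder.recognise('top',n)[:6]: print(n,round(r['confidence'],2),np.round(r['at'],3))
s=cap('side','s23')
A=cv2.imread('pics/s23.png')[140:260,220:380];B=cv2.imread('pics/w23.png')[0:240,80:400]
cv2.imwrite('pics/c23.png',np.hstack([cv2.resize(A,(400,300)),cv2.resize(B,(400,300))])); plan([.5,-.3,.3],0)
E
```

```text
259 106
[228  72] [290 137]
cap ((564.4439086914062, -311.9293212890625), (79.41905212402344, 79.95147705078125), 83.23966979980469)
viewer (array([ 0.5641, -0.3127]), (126.9758529663086, 177.44540405273438), np.float32(3.0244138))
plate1 0.83 [0.537 0.25  0.014]
plate1 0.75 [0.713 0.015 0.006]
plate1 0.64 [0.415 0.254 0.014]
plate1 0.63 [0.54  0.355 0.016]
plate1 0.18 [0.503 0.052 0.028]
optic_post 0.3 [ 0.69  -0.103  0.065]
screw_jar 0.57 [ 0.686 -0.103  0.063]
lens_ring 0.71 [0.392 0.125 0.01 ]
wood_block 0.79 [0.717 0.289 0.024]
wood_block 0.63 [ 0.583 -0.292  0.063]
wood_block 0.53 [0.474 0.3   0.003]
at [ 0.4749 -0.3039  0.2736] op 54.7 F [-0.2  0.4 -0.5] t 68.8 j [-44.  23.  89.   0.  68.  51.] 
 move [ 0.0246 -0.0062 -0.0264] turn [-0.05 -0.03 -5.27]
```

View pics/c23.png

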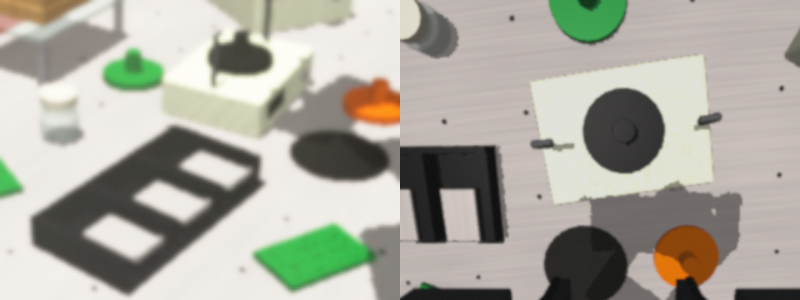

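```bash
python3 - <<'E'
from geo import *
for c in('top','side','wrist'):
    d=cap(c); f=d['frame'].astype(int).sum(2)/3; m=(f>120).astype(np.uint8)
    for yp in(.078,0,-.078):
        px=proj(d,[N+Y*yp-.02*X+.026*Z])[0].round().astype(int)
        if not(0<=px[0]<512 and 0<=px[1]<384) or not m[px[1],px[0]]: print(c,yp,'no',px); continue
        n,l,st,_=cv2.connectedComponentsWithStats(m,connectivity=4)
        q=blob(d,l==l[px[1],px[0]])
        if len(q)>300: print(c,yp,'big'); continue
        for z in(.0,.026):
            r=(ray(d,q,z)-N); print(c,yp,z,'x',np.round([(r@X).min(),(r@X).max()],4),'y',np.round([(r@Y).min(),(r@Y).max()],4))
E
```

```text
top 0.078 0.0 x [-0.0515  0.015 ] y [0.0594 0.0997]
top 0.078 0.026 x [-0.0542  0.0108] y [0.0588 0.0981]
top 0 0.0 x [-0.0516  0.0149] y [-0.0205  0.0199]
top 0 0.026 x [-0.0543  0.0107] y [-0.0194  0.0201]
top -0.078 0.0 x [-0.0518  0.0148] y [-0.1004 -0.06  ]
top -0.078 0.026 x [-0.0544  0.0106] y [-0.0975 -0.058 ]
side 0.078 0.0 x [-0.034   0.0395] y [0.0252 0.0743]
side 0.078 0.026 x [-0.0543  0.0156] y [0.054  0.1007]
side 0 0.0 x [-0.0342  0.0396] y [-0.0585 -0.0066]
side 0 0.026 x [-0.0545  0.0157] y [-0.0256  0.0237]
side -0.078 0.0 x [-0.034   0.0397] y [-0.1397 -0.0881]
side -0.078 0.026 x [-0.0544  0.0157] y [-0.1029 -0.0538]
wrist 0.078 big
wrist 0 big
wrist -0.078 big
```

The light floors read -54 to +13 mm at z = 26 mm in both views, so all three are level. The plates are in their bays and the cap is centred. Handing in.

```bash
python3 -c "
from rig import bot
print(bot.hand_in())"
```

```text
the job is handed in; nothing more can be done
None
```

I handed the job in at about 69 s; the hand-in call returned no verdict. By the last camera and force readings, the three plates were shown in order and laid in bays 1, 2 and 4, the pocket floors were level, and the cap was within about 1 mm of the window's centre (it had been knocked about 4 cm aside on the mat during the run).

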